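Load the test rack in reverse order

TASK

Move the four green terminal strips from the bare aluminium supply rack to the blue test rack, one in each bay and in the reverse order: the strip that stands nearest the red end of the supply rack goes into the bay farthest from the red end of the test rack, the next into the bay beside it, and so on, so that the one that was farthest from the red end finishes in the bay at the red end. Set each strip down upright in the middle of its bay, its length across the rack as it was before, and leave all four resting there.

Things in the scene. Friction and masses are not known exactly. Their poses are not given: they have to be found in the camera images.
- strip_2: loose green two-way terminal strip with a row of two small white pegs on top; a block 42 mm wide (its x), 22 mm long (its y, the line of pegs) and 34 mm tall (z up); origin at the centre of its underside. It starts on one of the four white seat plates of the supply rack, its length across the rack; grasp it from above across the 42 mm width; at least 25 mm is free between it and its neighbour.
- strip_4: loose green four-way terminal strip with a row of four small white pegs on top; a block 42 mm wide (its x), 44 mm long (its y, the line of pegs) and 34 mm tall (z up); origin at the centre of its underside. It starts on one of the four white seat plates of the supply rack, its length across the rack; grasp it from above across the 42 mm width; at least 25 mm is free between it and its neighbour.
- strip_6: loose green six-way terminal strip with a row of six small white pegs on top; a block 42 mm wide (its x), 66 mm long (its y, the line of pegs) and 34 mm tall (z up); origin at the centre of its underside. It starts on one of the four white seat plates of the supply rack, its length across the rack; grasp it from above across the 42 mm width; at least 25 mm is free between it and its neighbour.
- strip_8: loose green eight-way terminal strip with a row of eight small white pegs on top; a block 42 mm wide (its x), 88 mm long (its y, the line of pegs) and 34 mm tall (z up); origin at the centre of its underside. It starts on one of the four white seat plates of the supply rack, its length across the rack; grasp it from above across the 42 mm width; at least 25 mm is free between it and its neighbour.
- seat_2: fixed white plate with a grey centre, 104 x 60 x 4 mm, on the supply rack: the one on which the two-way strip starts. Its x and y are the rack's x and y; origin at the centre of its underside, its top 4 mm above that. It does not move, so it keeps the record of that strip's starting place.
- seat_4: fixed white plate with a grey centre, 104 x 60 x 4 mm, on the supply rack: the one on which the four-way strip starts. Its x and y are the rack's x and y; origin at the centre of its underside, its top 4 mm above that. It does not move, so it keeps the record of that strip's starting place.
- seat_6: fixed white plate with a grey centre, 104 x 60 x 4 mm, on the supply rack: the one on which the six-way strip starts. Its x and y are the rack's x and y; origin at the centre of its underside, its top 4 mm above that. It does not move, so it keeps the record of that strip's starting place.
- seat_8: fixed white plate with a grey centre, 104 x 60 x 4 mm, on the supply rack: the one on which the eight-way strip starts. Its x and y are the rack's x and y; origin at the centre of its underside, its top 4 mm above that. It does not move, so it keeps the record of that strip's starting place.
- supply_rack: fixed bare aluminium plate, 120 (x) x 326 (y) x 8 mm, with the four white seat plates in a row along its y at y = -112.5, -37.5, +37.5, +112.5 mm (their order changes). Origin: centre of its underside. A red bar 12 mm wide, 4 mm high lies across its +y end, a black one across its -y end. Between it and the test rack stands the screw feeder, 150 mm tall: carry the strips over it.
- test_rack: fixed blue plate, 120 (x) x 326 (y) x 8 mm, in front of the tall test cabinet, empty at first. Four black-floored bays in a row along its y, centres at x = 0, y = -112.5, -37.5, +37.5, +112.5 mm, floors 8 mm above the origin (centre of its underside), parted by steel ribs 3 mm high, 70 mm apart. A red bar 12 mm wide, 4 mm high lies across its +y end, a black one across its -y end.

How it is judged:
At the end, for the whole second after the job is handed in: The strips rest upright and still in the test rack's bays in the reverse of the order their seat plates have on the supply rack, counted from the red ends: within 12 mm of the bay's centre along the rack, 15 mm across it, tilt under 0.06 rad, length within 0.2 rad of the rack's x (((y of seat_2 in the frame of supply_rack between -0.1325 and -0.0925 m and y of strip_2 in the frame of test_rack between 0.1005 and 0.1245 m) or (y of seat_2 in the frame of supply_rack between -0.0575 and -0.0175 m and y of strip_2 in the frame of test_rack between 0.0255 and 0.0495 m) or (y of seat_2 in the frame of supply_rack between 0.0175 and 0.0575 m and y of strip_2 in the frame of test_rack between -0.0495 and -0.0255 m) or (y of seat_2 in the frame of supply_rack between 0.0925 and 0.1325 m and y of strip_2 in the frame of test_rack between -0.1245 and -0.1005 m)) and x of strip_2 in the frame of test_rack between -0.015 and 0.015 m and z of strip_2 in the frame of test_rack between 0.004 and 0.0105 m and angle between each of strip_2, strip_4, strip_6, strip_8's own z axis and vertical below 0.06 rad and angle between the y axis of each of strip_2, strip_4, strip_6, strip_8 and the x axis of test_rack, either way round below 0.2 rad and linear speed of each of strip_2, strip_4, strip_6, strip_8 below 0.02 m/s and angular speed of each of strip_2, strip_4, strip_6, strip_8 below 0.2 rad/s and ((y of seat_4 in the frame of supply_rack between -0.1325 and -0.0925 m and y of strip_4 in the frame of test_rack between 0.1005 and 0.1245 m) or (y of seat_4 in the frame of supply_rack between -0.0575 and -0.0175 m and y of strip_4 in the frame of test_rack between 0.0255 and 0.0495 m) or (y of seat_4 in the frame of supply_rack between 0.0175 and 0.0575 m and y of strip_4 in the frame of test_rack between -0.0495 and -0.0255 m) or (y of seat_4 in the frame of supply_rack between 0.0925 and 0.1325 m and y of strip_4 in the frame of test_rack between -0.1245 and -0.1005 m)) and x of strip_4 in the frame of test_rack between -0.015 and 0.015 m and z of strip_4 in the frame of test_rack between 0.004 and 0.0105 m and ((y of seat_6 in the frame of supply_rack between -0.1325 and -0.0925 m and y of strip_6 in the frame of test_rack between 0.1005 and 0.1245 m) or (y of seat_6 in the frame of supply_rack between -0.0575 and -0.0175 m and y of strip_6 in the frame of test_rack between 0.0255 and 0.0495 m) or (y of seat_6 in the frame of supply_rack between 0.0175 and 0.0575 m and y of strip_6 in the frame of test_rack between -0.0495 and -0.0255 m) or (y of seat_6 in the frame of supply_rack between 0.0925 and 0.1325 m and y of strip_6 in the frame of test_rack between -0.1245 and -0.1005 m)) and x of strip_6 in the frame of test_rack between -0.015 and 0.015 m and z of strip_6 in the frame of test_rack between 0.004 and 0.0105 m and ((y of seat_8 in the frame of supply_rack between -0.1325 and -0.0925 m and y of strip_8 in the frame of test_rack between 0.1005 and 0.1245 m) or (y of seat_8 in the frame of supply_rack between -0.0575 and -0.0175 m and y of strip_8 in the frame of test_rack between 0.0255 and 0.0495 m) or (y of seat_8 in the frame of supply_rack between 0.0175 and 0.0575 m and y of strip_8 in the frame of test_rack between -0.0495 and -0.0255 m) or (y of seat_8 in the frame of supply_rack between 0.0925 and 0.1325 m and y of strip_8 in the frame of test_rack between -0.1245 and -0.1005 m)) and x of strip_8 in the frame of test_rack between -0.015 and 0.015 m and z of strip_8 in the frame of test_rack between 0.004 and 0.0105 m); the robot touches nothing.
It also fails if it takes over 104 s, if anything falls off the work surface, if the arm or the gripper's body presses on something with over 40 N, if the wrist force passes 120 N, or if a joint passes its speed limit or range.

ROBOT

A 7-joint arm with a two-finger parallel gripper is mounted at the origin on a cart in front of the work surface, level with it; the furniture and walls round the work are solid. World frame = base frame: x ahead of the robot, y to its left, z up, the work surface at z = 0. Lengths are in m, angles in rad, forces in N, time in s.
With the tool pointing down it reaches from about 0.4 to 0.85 m from the base axis. Payload 10.4 kg.
Tool frame: the origin (TCP) lies at the very end of the fingers, on their centre line; the grasp point (between the pads) lies 19 mm behind it (r.pinch_z is the distance from the TCP to the grasp point, in m); z points along the fingers, y is the line along which they close (so a half turn about z gives the same grasp; the last joint's range is limited). The gripper opens to 87 mm and grips with 3 to 60 N. Pads are 19 mm wide; open, the fingers measure 117 mm over their backs; the gripper's body (75 mm by 190 mm) begins 51 mm behind the grasp point.
Start: joints at [1.325, 0.332, -0.065, 1.46, 0.022, 1.35, -0.088], TCP at [0.138, -0.61, 0.223] pointing down, gripper open.
Joint ranges: [-2.6, 2.6], [-0.5, 2.12], [-1.47, 1.34], [0.16, 2.42], [-1.27, 4.41], [0.06, 2.06], [-2.6, 2.6]. Speed limits (rad/s): [2.22, 2.22, 2.79, 2.79, 3.14, 3.14, 3.14].

INTERFACE

Orientations are given as a unit quaternion [x, y, z, w].
In Python, from bench import r, camera gives the robot as it stands. The module is installed in compiled form; this text tells all that it offers.
- The arm moves only by the shell command python3 -m pendant 'ROWS' [FORCE]. ROWS is JSON, a list of rows, each an object with "dp": the shift along the tool's x, y, z as a fraction of full scale, a list of three; "rotation": the turn, a rotation vector about the tool's x, y, z as a fraction of full scale, a list of three; "jaw": the opening, from 0 (shut) to 1 (fully open). A call has 1 to 8 rows; each row is the pose to reach, as a shift and turn from the pose commanded when the call began, along the tool's axes at that moment, turning the shorter way round; what a row does not reach only later rows make up. Full scale, the value 1, is 0.15 m for a shift and 2 pi rad for a turn. A row lasts 1/8 s, in which the tool goes at most 62.5 mm and 10.7 degrees, less where a joint would pass 70% of its speed; a pose out of reach is approached as far as the arm can. A call with a number of a shift or a turn outside -1 to 1 is refused whole. A call with a gripper value outside its range is refused whole. The fingers move at their own pace and stop on an object; FORCE is the grip in N (left out, the last holds). Time passes only in rows, so rows that repeat a pose let the fingers close. It gives the time, the measured TCP pose, the force, the opening and the grip force at its end, in the units of the state.
- r.read_state(): the state, without advancing time (a new reading comes with each control period).
- camera(name): name is "side" or "top" or "wrist"; returns a dict with "image" (384x512x3 uint8, red, green, blue), "z_map" (384x512 float32, m along the optical axis (not along the pixel's ray), 0 where there is no reading), "mtx" (3x3 intrinsics, pixels), "T" (4x4, takes a point from camera to world coordinates). Camera axes: x right, y down, z forward; pixel columns grow to the right and rows downward; lengths in m; the calibration is good to about 2 mm. A picture is of the moment at which its call begins.
- r.close_job(): hands the job in; it is judged then, once.
The state is a dict: "time": time; "joint_positions": joint angles; "joint_vel": joint speeds; "joint_torque": joint torques, N m; "ee_pos": TCP position; "eef_rot": TCP orientation; "ft_force": force on the tool from outside, world axes, zero at the start; "torque": the same for the moment, N m; "width": finger opening in m; "grip_force": force on a finger pad.
Only numpy, scipy, OpenCV 4.12 (cv2) and the standard library are available. Lean on these libraries where they do the work, as an engineer would, in place of code of your own. Each camera call takes 0.05 s, during which the arm holds its last target. There are 200 camera calls.

## Working session

There is one attempt and no reset: what is moved stays moved. The work goes in short steps, Python scripts to look and compute and a shell command to move; the robot and the scene stay as the last step left them, time stands still between calls to the robot, and variables do not carry over. Pictures are saved under pics/ and viewed, at most 14 in all, crops included, and the job is handed in when it is done.

```bash
mkdir -p pics; cat > h.py <<'E'
import numpy as np,cv2
from bench import r,camera
from scipy.spatial.transform import Rotation as R
def pt(c,u,v,z=None):
    K=c["mtx"];T=c["T"]
    z=c["z_map"][int(v),int(u)] if z is None else z
    return (T@np.r_[np.linalg.inv(K)@[u,v,1]*z,1])[:3]
def cloud(c):
    v,u=np.mgrid[:384,:512];z=c["z_map"]
    p=np.stack([u,v,np.ones_like(u)],-1)@np.linalg.inv(c["mtx"]).T*z[...,None]
    return p@c["T"][:3,:3].T+c["T"][:3,3]
def save(c,n): cv2.imwrite(f"pics/{n}.png",c["image"][...,::-1])
def delta(p,yaw=None):
    s=r.read_state();Q=R.from_quat(s["eef_rot"])
    return Q.inv().apply(np.array(p)-s["ee_pos"])/0.15
E
python3 - <<'E'
from h import *
for n in("top","side","wrist"):
    c=camera(n);save(c,n+"0");np.savez(f"{n}0.npz",**c);print(n,c["T"].round(3).tolist(),c["mtx"].round(1).tolist())
a=np.vstack([cv2.imread("pics/top0.png")]);
s=r.read_state();print(s["ee_pos"],R.from_quat(s["eef_rot"]).as_matrix().round(3),s["time"])
E
```

```text
top [[0.027, -0.987, 0.156, 0.344], [-1.0, -0.025, 0.016, 0.081], [-0.012, -0.156, -0.988, 0.95], [0.0, 0.0, 0.0, 1.0]] [[384.2, 0.0, 255.2], [0.0, 384.2, 187.1], [0.0, 0.0, 1.0]]
side [[-0.997, -0.028, 0.068, 0.421], [-0.073, 0.378, -0.923, 0.987], [0.0, -0.926, -0.379, 0.403], [0.0, 0.0, 0.0, 1.0]] [[499.8, 0.0, 254.4], [0.0, 499.8, 189.2], [0.0, 0.0, 1.0]]
wrist [[0.221, -0.936, -0.275, 0.214], [-0.975, -0.212, -0.061, -0.593], [-0.001, 0.282, -0.959, 0.384], [0.0, 0.0, 0.0, 1.0]] [[279.8, 0.0, 252.8], [0.0, 279.8, 193.9], [0.0, 0.0, 1.0]]
[ 0.13799906 -0.60927388  0.22193401] [[ 0.975  0.221 -0.   ]
 [ 0.221 -0.975  0.001]
 [-0.    -0.001 -1.   ]] 0.15
```

View pics/top0.png

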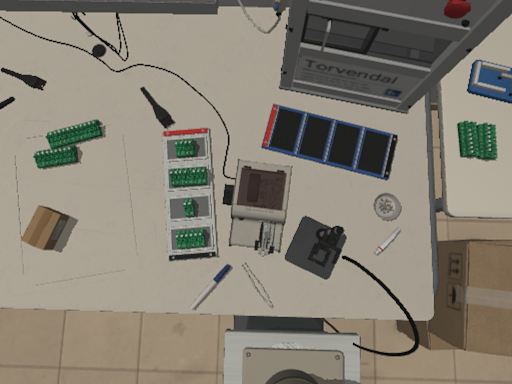

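View pics/side0.png

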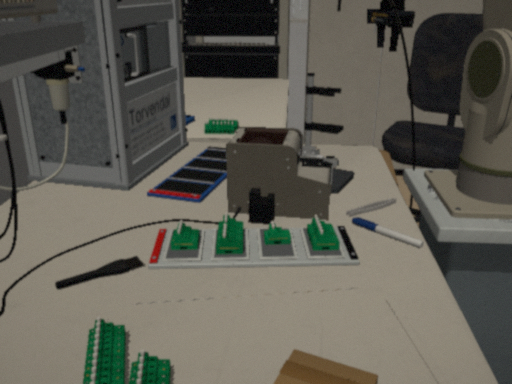

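The top view shows the supply rack with its red bar near (187,132) and its black bar near (192,257). From the red end the strips stand at about (185,148), (188,177), (190,207) and (190,238), and they look like 4, 8, 2 and 6. The test rack has its red bar at left, (269,125), and its black bar at right, (392,158). The feeder is between the racks and the cabinet is behind the test rack. The side view agrees, with the supply red bar at (158,245). I'll enlarge both racks next.

```bash
python3 - <<'E'
from h import *
a=cv2.imread("pics/top0.png")
s=cv2.resize(a[122:264,155:225],None,fx=4,fy=4,interpolation=cv2.INTER_CUBIC)
t=cv2.resize(a[95:185,255:405],None,fx=3.3,fy=3.3,interpolation=cv2.INTER_CUBIC)
H=s.shape[0]; t=cv2.copyMakeBorder(t,0,H-t.shape[0],0,0,cv2.BORDER_CONSTANT)
cv2.imwrite("pics/crop.png",np.hstack([s,t]));print(s.shape,t.shape)
b=cv2.imread("pics/side0.png")[215:272,140:365];cv2.imwrite("pics/sc.png",cv2.resize(b,None,fx=3.5,fy=3.5,interpolation=cv2.INTER_CUBIC))
for n in("top","side"):
    c=dict(np.load(n+"0.npz"));P=cloud(c);im=cv2.cvtColor(c["image"],cv2.COLOR_RGB2HSV).astype(int)
    g=((im[...,0]>55)&(im[...,0]<90)&(im[...,1]>120)&(P[...,2]>.02)&(P[...,2]<.08)).astype(np.uint8)
    k,l,st,ce=cv2.connectedComponentsWithStats(g)
    for i in range(1,k):
        if st[i,4]>60:
            q=P[l==i];z=np.percentile(q[:,2],[50,95]);tq=q[q[:,2]>z[0]-.004];rc=cv2.minAreaRect((tq[:,:2]*1000).astype(np.float32))
            print(n,ce[i].round(),st[i,4],z.round(4),np.array(rc[0]).round(1),np.array(rc[1]).round(1),round(rc[2],1))
    b=((P[...,2]>.1)&(P[...,2]<.2)&(P[...,0]>.25)&(P[...,0]<.6)&(P[...,1]>-.1)&(P[...,1]<.2));print("feeder",P[b].min(0),P[b].max(0))
    b=((P[...,2]>.05)&(P[...,2]<.4)&(P[...,0]>.5)&(P[...,1]<.03)&(P[...,1]>-.35));print("cab",np.percentile(P[b],[0,2,50],axis=0).round(3))
E
```

```text
(568, 280, 3) (568, 495, 3)
top [ 73. 132.] 345 [0.0237 0.0295] [618.7 559.2] [ 20.8 128.3] 16.9
top [469. 138.] 193 [0.024  0.0296] [ 626.4 -431.6] [85.9 22.4] 1.8
top [487. 141.] 177 [0.0248 0.0295] [ 621.3 -475.5] [22.5 86.4] 86.1
top [184. 148.] 223 [0.0324 0.0413] [583.4 273.7] [41.1 42.4] 5.4
top [ 55. 155.] 264 [0.0238 0.0299] [558. 599.] [21.  98.8] 11.4
top [188. 177.] 456 [0.0321 0.0409] [511.5 260.3] [40.5 86.4] 6.2
top [189. 208.] 110 [0.0319 0.0416] [435.7 254.9] [38.9 20.3] 5.2
top [190. 239.] 347 [0.0318 0.0408] [361.6 247.4] [40.2 64.1] 6.7
feeder [ 0.30759086 -0.06903536  0.10000302] [0.53289934 0.14511947 0.19907771]
cab [[ 0.501 -0.283  0.05 ]
 [ 0.695 -0.276  0.061]
 [ 0.731 -0.139  0.261]]
side [219. 125.] 82 [0.0234 0.0274] [ 632.7 -428.8] [46.6 89.7] 64.7
side [230. 235.] 619 [0.0284 0.0385] [514.7 263.3] [40.8 87.8] 5.5
side [322. 235.] 523 [0.0279 0.0379] [363.5 250.4] [41.  67.2] 6.5
side [185. 237.] 413 [0.0278 0.0383] [585.8 276.6] [42.1 45.7] 5.3
side [276. 234.] 280 [0.0277 0.0379] [437.6 258.3] [41.7 22.9] 11.4
side [103. 354.] 592 [0.0218 0.0275] [621.  549.8] [ 14.5 107.5] 16.7
side [148. 370.] 267 [0.0219 0.0276] [563.3 576. ] [13.3 45.3] 11.9
feeder [ 0.30894437 -0.06827462  0.10003747] [0.53535015 0.15247675 0.19999514]
cab [[ 0.5   -0.305  0.05 ]
 [ 0.699 -0.264  0.057]
 [ 0.792 -0.002  0.189]]
```

View pics/crop.png

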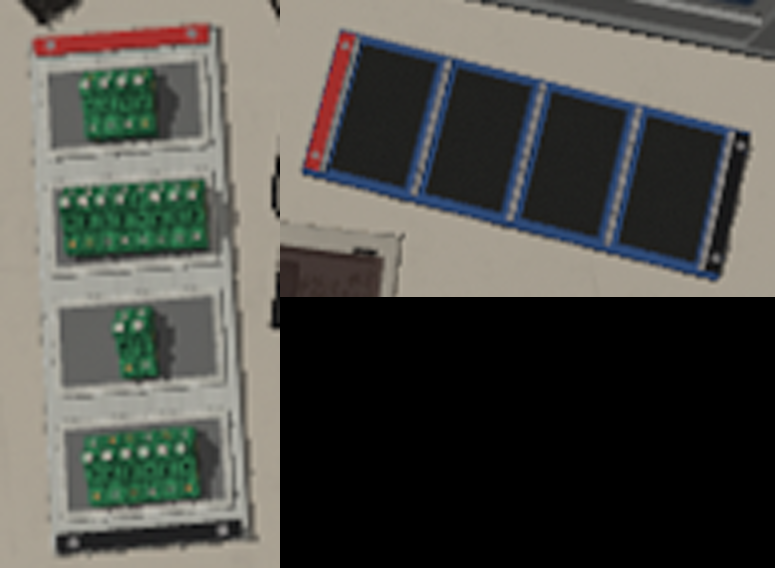

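View pics/sc.png

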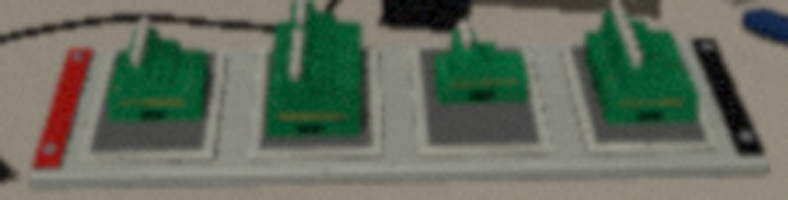

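Both crops confirm the order from the supply red end as 4, 8, 2, 6, with peg counts at crop (118,80), (132,195), (132,322) and (140,455). The test rack's red bar is at left (328,100) and its black bar at right (735,205). So from the test red end the order must be 6, 2, 8, 4. Next I'll fit the rack frames and check heights in both views.

```bash
python3 - <<'E'
from h import *
t=dict(np.load("top0.npz"));s=dict(np.load("side0.npz"))
def ray(c,u,v,z):
    o=c["T"][:3,3];d=c["T"][:3,:3]@np.linalg.inv(c["mtx"])@[u,v,1];return o+d*(z-o[2])/d[2]
cs=dict(sup=[(163.75,131.5),(207.5,128.75),(215.25,257),(169.25,260.25)],tst=[(273.2,104.1),(262,147.1),(387.1,178.9),(396.8,135.3)])
for k,L in cs.items():
    q=np.array([ray(t,*p,.008) for p in L])[:,:2]*1000
    print(k,q.round().tolist(),"sides",np.linalg.norm(q-np.roll(q,-1,0),axis=1).round(),"ctr",q.mean(0).round(1))
    y=(q[0]+q[1]-q[2]-q[3])/2;print(" yaxis deg",np.degrees(np.arctan2(y[1],y[0])))
# surface heights from depth
for n,c in(("top",t),("side",s)):
    P=cloud(c);h=cv2.cvtColor(c["image"],cv2.COLOR_RGB2HSV).astype(int)
    red=((h[...,0]<8)|(h[...,0]>172))&(h[...,1]>150)&(P[...,2]<.03)&(P[...,2]>-.02)
    k,l,st,ce=cv2.connectedComponentsWithStats(red.astype(np.uint8))
    for i in range(1,k):
        if st[i,4]>30: print(n,"red",ce[i].round(),np.median(P[l==i],0).round(4),P[l==i].min(0).round(3),P[l==i].max(0).round(3))
    m=(abs(P[...,0]-.48)<.03)&(abs(P[...,1]-.4)<.03);print(n,"table z",np.median(P[m],0).round(4))
    m=(abs(P[...,0]-.62)<.03)&(abs(P[...,1]+.15)<.03);print(n,"testfloor z",np.median(P[m],0).round(4))
E
```

```text
sup [[630.0, 333.0], [639.0, 222.0], [319.0, 188.0], [308.0, 299.0]] sides [112. 322. 111. 323.] ctr [473.9 260.7]
 yaxis deg 6.040065265933595
tst [[709.0, 56.0], [595.0, 82.0], [521.0, -230.0], [634.0, -257.0]] sides [117. 321. 116. 322.] ctr [614.6 -87.3]
 yaxis deg 76.5925606805979
top red [270. 125.] [0.6519 0.0636 0.0125] [0.61  0.051 0.008] [0.694 0.078 0.017]
top red [186. 132.] [0.6288 0.2752 0.0128] [0.618 0.225 0.009] [0.638 0.321 0.017]
top table z [0.4801 0.3999 0.0011]
top testfloor z [ 0.62   -0.1509  0.0091]
side red [174. 193.] [0.6529 0.0632 0.0108] [0.599 0.035 0.007] [0.705 0.085 0.013]
side red [157. 246.] [0.6297 0.287  0.0114] [0.621 0.228 0.01 ] [0.64  0.336 0.013]
side table z [ 0.4797  0.4044 -0.0005]
side testfloor z [ 0.6199 -0.1483  0.0079]
```

```bash
cat >> h.py <<'E'
def go(p,yaw=None):
    """print dp (fraction) and turn about tool z to reach TCP p with tool-x yaw (deg), tool down"""
    s=r.read_state();Q=R.from_quat(s["eef_rot"]);p=np.array(p)
    print("dp",(Q.inv().apply(p-s["ee_pos"])/0.15).round(3),"dist",np.linalg.norm(p-s["ee_pos"]).round(3),end=" ")
    if yaw is not None:
        a=np.radians(yaw);M=np.array([[np.cos(a),np.sin(a),0],[np.sin(a),-np.cos(a),0],[0,0,-1]]).T
        M=np.stack([[np.cos(a),np.sin(a),0],[np.sin(a),-np.cos(a),0],[0,0,-1]],1)
        print("rot",((Q.inv()*R.from_matrix(M)).as_rotvec()/2/np.pi).round(4))
    else: print()
E
python3 - <<'E'
from h import *
for n in("top","side"):
    P=cloud(dict(np.load(n+"0.npz"))).reshape(-1,3)
    for x0 in np.arange(.25,.85,.05):
        print(n,round(x0,2),[ (round(float(np.percentile(q,98)),2) if len(q)>8 else None) for y0 in np.arange(-.35,.4,.05) for q in [P[(P[:,0]>=x0)&(P[:,0]<x0+.05)&(P[:,1]>=y0)&(P[:,1]<y0+.05)][:,2]]])
go([.26,-.52,.27],12.8);go([.24,-.5,.27]);
E
```

```text
top 0.25 [0.0, 0.0, 0.0, 0.0, 0.42, 0.43, 0.02, 0.0, 0.01, 0.01, 0.02, 0.0, 0.0, 0.0, 0.0]
top 0.3 [0.0, 0.0, 0.01, 0.01, 0.01, 0.43, 0.39, 0.07, 0.95, 0.07, 0.01, 0.03, 0.03, 0.01, 0.01]
top 0.35 [0.0, 0.01, 0.02, 0.0, 0.02, 0.24, 0.21, 0.12, 0.12, 0.08, 0.01, 0.05, 0.05, 0.01, 0.01]
top 0.4 [0.0, 0.02, 0.02, 0.01, 0.0, 0.02, 0.02, 0.15, 0.15, 0.15, 0.05, 0.04, 0.04, 0.02, 0.01]
top 0.45 [0.0, 0.02, 0.02, 0.01, 0.0, 0.0, 0.0, 0.15, 0.15, 0.15, 0.06, 0.03, 0.03, 0.02, 0.0]
top 0.5 [0.0, 0.0, 0.01, 0.01, 0.01, 0.0, 0.0, 0.14, 0.15, 0.15, 0.02, 0.05, 0.05, 0.04, 0.0]
top 0.55 [0.0, 0.0, 0.01, 0.01, 0.01, 0.01, 0.01, 0.01, 0.01, 0.0, 0.01, 0.02, 0.05, 0.02, 0.0]
top 0.6 [0.0, 0.01, 0.02, 0.01, 0.01, 0.01, 0.01, 0.01, 0.02, 0.0, 0.01, 0.02, 0.03, 0.02, 0.0]
top 0.65 [0.0, 0.44, 0.45, 0.45, 0.01, 0.01, 0.01, 0.01, 0.01, 0.0, 0.01, 0.01, 0.0, 0.01, 0.01]
top 0.7 [0.0, 0.44, 0.43, 0.41, 0.4, 0.38, 0.37, 0.36, 0.01, 0.0, 0.0, 0.01, 0.01, 0.0, 0.01]
top 0.75 [None, None, None, None, None, 0.31, 0.36, 0.36, 0.0, 0.0, 0.35, 0.35, 0.35, 0.35, 0.35]
top 0.8 [None, None, None, None, None, None, No
[... 619 characters left out ...]
05, 0.04, 0.0]
side 0.55 [None, None, 0.01, 0.01, 0.01, 0.01, 0.01, 0.01, 0.01, 0.0, 0.0, 0.01, 0.04, 0.01, 0.0]
side 0.6 [0.0, 0.01, 0.01, 0.01, 0.01, 0.01, 0.01, 0.01, 0.01, 0.0, 0.0, 0.01, 0.03, 0.01, 0.0]
side 0.65 [0.0, 0.36, 0.01, 0.01, 0.01, 0.01, 0.01, 0.01, 0.01, 0.0, 0.0, 0.0, 0.0, 0.01, 0.01]
side 0.7 [None, 0.36, 0.36, 0.37, 0.37, 0.37, 0.37, 0.28, 0.01, 0.0, 0.0, 0.0, 0.0, 0.0, 0.01]
side 0.75 [None, 0.36, None, None, 0.35, 0.36, 0.37, 0.37, 0.0, 0.0, 0.37, 0.38, 0.38, 0.38, 0.35]
side 0.8 [None, None, None, None, None, None, None, 0.37, 0.27, 0.0, 0.35, 0.36, 0.35, 0.35, 0.0]
dp [ 0.925 -0.401 -0.32 ] dist 0.159 rot [-0.0002  0.     -0.0001]
dp [ 0.824 -0.561 -0.32 ] dist 0.157
```

```bash
python3 - <<'E'
from h import *
for n in("top","side"):
    c=dict(np.load(n+"0.npz"));P=cloud(c)
    m=(P[...,2]>.1)&(P[...,0]>.22)&(P[...,0]<.42)&(P[...,1]<-.03)&(P[...,1]>-.2)
    v,u=np.nonzero(m);q=P[m];print(n,m.sum(),"u",u.min(),u.max(),"v",v.min(),v.max(),q.min(0).round(2),q.max(0).round(2))
    for z in np.arange(.1,.5,.05):
        w=q[(q[:,2]>=z)&(q[:,2]<z+.05)]
        if len(w):print(round(z,2),len(w),w.min(0).round(3)[:2],w.max(0).round(3)[:2])
c=dict(np.load("side0.npz"));P=cloud(c)
for uv in((490,20),(490,80),(490,150),(490,190),(395,20)):print(uv,P[uv[1],uv[0]].round(3))
a=cv2.imread("pics/top0.png")[190:384,225:425];cv2.imwrite("pics/l.png",np.hstack([cv2.resize(a,None,fx=2,fy=2),cv2.resize(cv2.imread("pics/side0.png")[0:194,290:490],None,fx=2,fy=2)]))
E
```

```text
top 1144 u 313 419 v 226 341 [ 0.22 -0.15  0.12] [ 0.39 -0.03  0.43]
0.1 232 [ 0.308 -0.069] [ 0.389 -0.031]
0.15 20 [ 0.319 -0.066] [ 0.386 -0.031]
0.2 390 [ 0.317 -0.079] [ 0.389 -0.03 ]
0.35 105 [ 0.22  -0.147] [ 0.335 -0.042]
0.4 397 [ 0.239 -0.134] [ 0.33  -0.049]
side 801 u 304 390 v 0 136 [ 0.22 -0.15  0.1 ] [ 0.39 -0.03  0.38]
0.1 343 [ 0.309 -0.068] [ 0.391 -0.03 ]
0.15 188 [ 0.319 -0.067] [ 0.39 -0.03]
0.2 229 [ 0.318 -0.074] [ 0.39 -0.03]
0.35 41 [ 0.221 -0.145] [ 0.336 -0.04 ]
(490, 20) [ 0.048 -0.042  0.341]
(490, 80) [0.062 0.045 0.243]
(490, 150) [0.044 0.059 0.115]
(490, 190) [0.034 0.067 0.038]
(395, 20) [ 0.134 -0.523  0.311]
```

View pics/l.png

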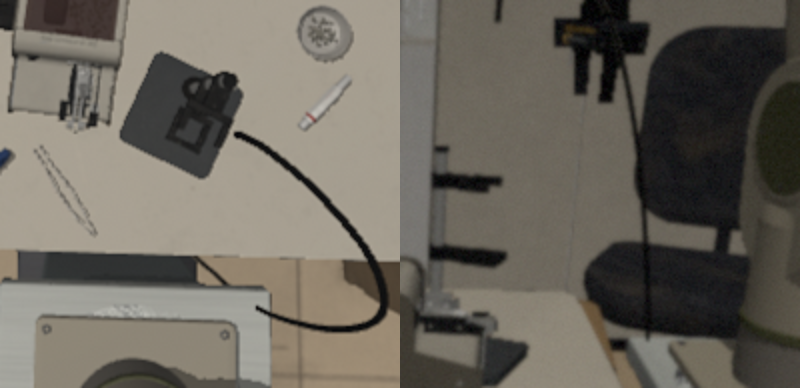

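The stand's clamp parts reach about z 0.23, and a cable arcs between (235,135) and (380,300) in the left half. The transit will run outside the stand, at x about 0.5 and z about 0.27, and swing round in short hops.

```bash
python3 -m pendant '[{"dp":[0.46,-0.2,-0.2],"rotation":[0,0,-0.03],"jaw":0.7},{"dp":[0.92,-0.4,-0.32],"rotation":[0,0,-0.05],"jaw":0.7},{"dp":[0.92,-0.4,-0.32],"rotation":[0,0,-0.05],"jaw":0.7},{"dp":[0.92,-0.4,-0.32],"rotation":[0,0,-0.05],"jaw":0.7}]' 40; python3 - <<'E'
from h import *
go([.38,-.44,.27],48)
E
```

```text
time: 0.65
ee_pos: [0.2624, -0.5189, 0.2714]
eef_rot: [0.964, 0.268, 0.001, 0.001]
ft_force: [-0.6, -1.0, -0.4]
width: 0.0621
grip_force: 0.0
dp [ 0.943 -0.046  0.01 ] dist 0.142 rot [ 0.0002 -0.0001 -0.0471]
```

```bash
cat >> h.py <<'E'
def M(yaw):
    a=np.radians(yaw);return R.from_matrix(np.stack([[np.cos(a),np.sin(a),0],[np.sin(a),-np.cos(a),0],[0,0,-1]],1))
def plan(W,start=None):
    """W: list of (x,y,z,yaw) mm/deg; prints the call for each, each from the one before"""
    s=r.read_state();p,Q=np.array(s["ee_pos"]),R.from_quat(s["eef_rot"])
    if start: p,Q=np.array(start[:3])/1e3,M(start[3])
    for w in W:
        q=np.array(w[:3])/1e3;N=M(w[3]);d=Q.inv().apply(q-p)/.15
        print(w,"dp",d.round(3),"rot",((Q.inv()*N).as_rotvec()/2/np.pi).round(4),"m",np.linalg.norm(q-p).round(3),"!!" if abs(d).max()>1 else "");p,Q=q,N
E
python3 - <<'E'
from h import *
plan([(380,-440,270,48),(475,-325,270,66),(525,-190,270,84),(530,-45,270,96),(535,100,270,96),(560,230,270,96),(540,260,270,96)])
E
```

```text
(380, -440, 270, 48) dp [ 0.943 -0.046  0.01 ] rot [ 0.0002 -0.0001 -0.0471] m 0.142 
(475, -325, 270, 66) dp [ 0.994 -0.042  0.   ] rot [ 0.    0.   -0.05] m 0.149 
(525, -190, 270, 84) dp [ 0.958 -0.062  0.   ] rot [ 0.    0.   -0.05] m 0.144 
(530, -45, 270, 96) dp [ 0.965 -0.068  0.   ] rot [ 0.      0.     -0.0333] m 0.145 
(535, 100, 270, 96) dp [0.958 0.134 0.   ] rot [0. 0. 0.] m 0.145 
(560, 230, 270, 96) dp [0.844 0.256 0.   ] rot [0. 0. 0.] m 0.132 
(540, 260, 270, 96) dp [ 0.213 -0.112  0.   ] rot [0. 0. 0.] m 0.036
```

```bash
f(){ grep -E "ee_pos|force"; }
python3 -m pendant '[{"dp":[0.47,-0.02,0],"rotation":[0,0,-0.025],"jaw":0.7},{"dp":[0.94,-0.05,0.01],"rotation":[0,0,-0.047],"jaw":0.7},{"dp":[0.94,-0.05,0.01],"rotation":[0,0,-0.047],"jaw":0.7},{"dp":[0.94,-0.05,0.01],"rotation":[0,0,-0.047],"jaw":0.7}]'|f
python3 -m pendant '[{"dp":[0.5,-0.02,0],"rotation":[0,0,-0.025],"jaw":0.7},{"dp":[0.99,-0.04,0],"rotation":[0,0,-0.05],"jaw":0.7},{"dp":[0.99,-0.04,0],"rotation":[0,0,-0.05],"jaw":0.7},{"dp":[0.99,-0.04,0],"rotation":[0,0,-0.05],"jaw":0.7}]'|f
python3 -m pendant '[{"dp":[0.48,-0.03,0],"rotation":[0,0,-0.025],"jaw":0.7},{"dp":[0.96,-0.06,0],"rotation":[0,0,-0.05],"jaw":0.7},{"dp":[0.96,-0.06,0],"rotation":[0,0,-0.05],"jaw":0.7},{"dp":[0.96,-0.06,0],"rotation":[0,0,-0.05],"jaw":0.7}]'|f
python3 -c "
from h import *
c=camera('wrist');save(c,'w1');np.savez('w1.npz',**c)
plan([(530,-45,270,96),(535,100,270,96),(560,230,270,96),(540,220,270,96)])"
```

```text
ee_pos: [0.3765, -0.4422, 0.2685]
ft_force: [0.1, -0.8, 0.1]
grip_force: 0.0
ee_pos: [0.4718, -0.3288, 0.2688]
ft_force: [-0.0, -1.1, 0.2]
grip_force: 0.0
ee_pos: [0.5228, -0.195, 0.269]
ft_force: [-0.2, -0.9, 0.4]
grip_force: 0.0
(530, -45, 270, 96) dp [ 1.008 -0.065 -0.009] rot [-0.0001  0.0002 -0.035 ] m 0.152 !!
(535, 100, 270, 96) dp [0.958 0.134 0.   ] rot [0. 0. 0.] m 0.145 
(560, 230, 270, 96) dp [0.844 0.256 0.   ] rot [0. 0. 0.] m 0.132 
(540, 220, 270, 96) dp [-0.052 -0.14   0.   ] rot [0. 0. 0.] m 0.022
```

View pics/w1.png

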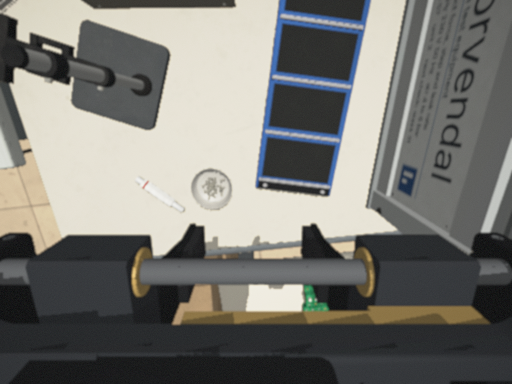

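The wrist view shows the test rack's black end at (293,188), clear floor between stand and cabinet, and the cabinet's front edge at about (375,205). I'll stop near (475,95) to view the supply rack from closer.

```bash
f(){ grep -E "ee_pos|force"; }
python3 -m pendant '[{"dp":[0.48,-0.03,0],"rotation":[0,0,-0.018],"jaw":0.7},{"dp":[0.96,-0.06,0],"rotation":[0,0,-0.035],"jaw":0.7},{"dp":[0.96,-0.06,0],"rotation":[0,0,-0.035],"jaw":0.7},{"dp":[0.96,-0.06,0],"rotation":[0,0,-0.035],"jaw":0.7}]'|f
python3 -m pendant '[{"dp":[0.48,0,0],"rotation":[0,0,0],"jaw":0.7},{"dp":[0.96,-0.2,0],"rotation":[0,0,0],"jaw":0.7},{"dp":[0.96,-0.2,0],"rotation":[0,0,0],"jaw":0.7},{"dp":[0.96,-0.2,0],"rotation":[0,0,0],"jaw":0.7}]'|f
python3 -c "
from h import *
c=camera('wrist');save(c,'w2');np.savez('w2.npz',**c)
im=cv2.cvtColor(c['image'],cv2.COLOR_RGB2HSV).astype(int);P=cloud(c)
g=((im[...,0]>55)&(im[...,0]<90)&(im[...,1]>120)&(P[...,2]>.014)&(P[...,2]<.08)).astype(np.uint8)
k,l,st,ce=cv2.connectedComponentsWithStats(g)
for i in range(1,k):
  if st[i,4]>100:
    q=P[l==i];z=np.percentile(q[:,2],[50,95]);rc=cv2.minAreaRect((q[:,:2]*1000).astype(np.float32));print(ce[i].round(),z.round(4),np.array(rc[0]).round(1),np.array(rc[1]).round(1),round(rc[2],1))
"
```

```text
ee_pos: [0.5302, -0.0509, 0.269]
ft_force: [-0.1, -0.3, 0.1]
grip_force: 0.0
ee_pos: [0.485, 0.0893, 0.2693]
ft_force: [-0.1, -1.4, 1.2]
grip_force: 0.0
[288.  37.] [0.0315 0.0399] [515.8 260. ] [40.8 85.4] 5.0
[174.  35.] [0.0305 0.0395] [366.1 247.5] [40.3 64.2] 8.2
[344.  34.] [0.0317 0.04  ] [587.3 273.4] [41.6 41.6] 5.4
[230.  37.] [0.0307 0.0395] [439.7 254.8] [39.6 20.1] 7.8
```

View pics/w2.png

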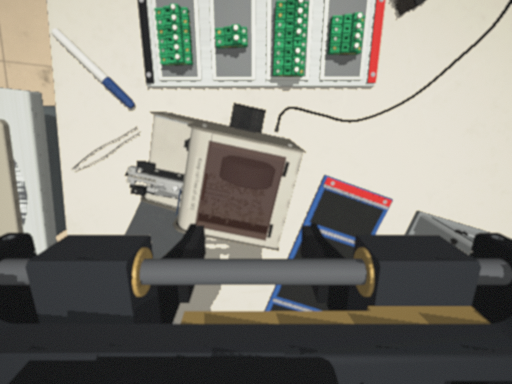

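The wrist view shows all four strips with centres near (344,34), (288,37), (230,37) and (174,35). Positions agree with the other views within 3 mm and tops at about 0.04 are as expected. Strip_4 goes first.

```bash
python3 -c "
from h import *
plan([(535,200,240,96),(586,274.5,130,96),(586,274.5,17,96),(586,274.5,157,96),(586,274.5,225,96),(575,140,225,120),(570,0,225,143),(580,-125,225,166.6),(588.5,-197,150,166.6),(588.5,-197,14,166.6),(588.5,-197,154,166.6)])"
```

```text
(535, 200, 240, 96) dp [0.708 0.407 0.193] rot [0.     0.0002 0.0002] m 0.126 
(586, 274.5, 130, 96) dp [0.458 0.39  0.733] rot [0. 0. 0.] m 0.142 
(586, 274.5, 17, 96) dp [0.    0.    0.753] rot [0. 0. 0.] m 0.113 
(586, 274.5, 157, 96) dp [ 0.     0.    -0.933] rot [0. 0. 0.] m 0.14 
(586, 274.5, 225, 96) dp [ 0.     0.    -0.453] rot [0. 0. 0.] m 0.068 
(575, 140, 225, 120) dp [-0.884 -0.167  0.   ] rot [ 0.      0.     -0.0667] m 0.135 
(570, 0, 225, 143) dp [-0.792 -0.496  0.   ] rot [ 0.      0.     -0.0639] m 0.14 
(580, -125, 225, 166.6) dp [-0.555 -0.625  0.   ] rot [ 0.      0.     -0.0656] m 0.125 
(588.5, -197, 150, 166.6) dp [-0.166 -0.454  0.5  ] rot [0. 0. 0.] m 0.104 
(588.5, -197, 14, 166.6) dp [0.    0.    0.907] rot [0. 0. 0.] m 0.136 
(588.5, -197, 154, 166.6) dp [ 0.     0.    -0.933] rot [0. 0. 0.] m 0.14
```

```bash
f(){ grep -E "ee_pos|force"; }
python3 -m pendant '[{"dp":[0.35,0.2,0.1],"rotation":[0,0,0],"jaw":0.66},{"dp":[0.708,0.407,0.193],"rotation":[0,0,0],"jaw":0.66},{"dp":[0.708,0.407,0.193],"rotation":[0,0,0],"jaw":0.66},{"dp":[0.708,0.407,0.193],"rotation":[0,0,0],"jaw":0.66}]'|f
python3 -m pendant '[{"dp":[0.25,0.2,0.35],"rotation":[0,0,0],"jaw":0.66},{"dp":[0.458,0.39,0.733],"rotation":[0,0,0],"jaw":0.66},{"dp":[0.458,0.39,0.733],"rotation":[0,0,0],"jaw":0.66},{"dp":[0.458,0.39,0.733],"rotation":[0,0,0],"jaw":0.66}]'|f
python3 -c "
from h import *
s=r.read_state();print(s['width']);plan([(586,274.5,17,96)])
c=camera('wrist');save(c,'w3')"
```

```text
ee_pos: [0.535, 0.2003, 0.2393]
ft_force: [-0.7, -0.2, 1.2]
grip_force: 0.0
ee_pos: [0.5851, 0.2757, 0.1302]
ft_force: [0.6, -0.4, 0.4]
grip_force: 0.0
0.05757015014696443
(586, 274.5, 17, 96) dp [-0.008  0.005  0.755] rot [-0.0001  0.0002  0.0005] m 0.113
```

View pics/w3.png

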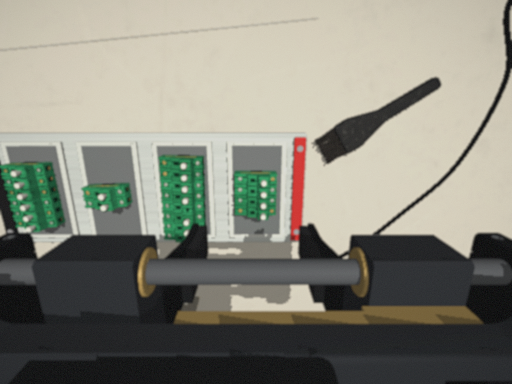

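Strip_4 at (255,193) is centred between the fingers at columns 205 and 303. I'll descend, close and lift a little.

```bash
f(){ grep -E "ee_pos|force|width"; }
python3 -m pendant '[{"dp":[0,0,0.3],"rotation":[0,0,0],"jaw":0.66},{"dp":[0,0,0.6],"rotation":[0,0,0],"jaw":0.66},{"dp":[0,0,0.7],"rotation":[0,0,0],"jaw":0.66},{"dp":[0,0,0.755],"rotation":[0,0,0],"jaw":0.66},{"dp":[0,0,0.755],"rotation":[0,0,0],"jaw":0.66}]'|f
python3 -m pendant '[{"dp":[0,0,0],"rotation":[0,0,0],"jaw":0.3},{"dp":[0,0,0],"rotation":[0,0,0],"jaw":0.3},{"dp":[0,0,0],"rotation":[0,0,0],"jaw":0.3},{"dp":[0,0,0],"rotation":[0,0,0],"jaw":0.3},{"dp":[0,0,0],"rotation":[0,0,0],"jaw":0.3}]' 40|f
python3 -m pendant '[{"dp":[0,0,-0.1],"rotation":[0,0,0],"jaw":0.3},{"dp":[0,0,-0.3],"rotation":[0,0,0],"jaw":0.3},{"dp":[0,0,-0.6],"rotation":[0,0,0],"jaw":0.3},{"dp":[0,0,-0.93],"rotation":[0,0,0],"jaw":0.3},{"dp":[0,0,-0.93],"rotation":[0,0,0],"jaw":0.3},{"dp":[0,0,-0.93],"rotation":[0,0,0],"jaw":0.3}]'|f
```

```text
ee_pos: [0.5853, 0.2777, 0.0184]
ft_force: [-0.4, 1.2, 0.0]
width: 0.0574
grip_force: 0.0
ee_pos: [0.5849, 0.278, 0.0178]
ft_force: [-0.9, -1.1, 6.2]
width: 0.0421
grip_force: 40.0
ee_pos: [0.5842, 0.2775, 0.1565]
ft_force: [0.1, 0.1, -0.6]
width: 0.0421
grip_force: 40.0
```

```bash
python3 -c "
from h import *
plan([(586,274.5,225,96),(575,140,225,120),(570,0,225,143),(580,-125,225,166.6)])"
```

```text
(586, 274.5, 225, 96) dp [-0.022  0.01  -0.457] rot [0.     0.0001 0.0008] m 0.069 
(575, 140, 225, 120) dp [-0.884 -0.167  0.   ] rot [ 0.      0.     -0.0667] m 0.135 
(570, 0, 225, 143) dp [-0.792 -0.496  0.   ] rot [ 0.      0.     -0.0639] m 0.14 
(580, -125, 225, 166.6) dp [-0.555 -0.625  0.   ] rot [ 0.      0.     -0.0656] m 0.125
```

```bash
f(){ grep -E "ee_pos|force|width"; }
python3 -m pendant '[{"dp":[-0.02,0.01,-0.25],"rotation":[0,0,0],"jaw":0.3},{"dp":[-0.02,0.01,-0.46],"rotation":[0,0,0],"jaw":0.3},{"dp":[-0.02,0.01,-0.46],"rotation":[0,0,0],"jaw":0.3}]'|f
python3 -m pendant '[{"dp":[-0.3,-0.05,0],"rotation":[0,0,-0.02],"jaw":0.3},{"dp":[-0.6,-0.1,0],"rotation":[0,0,-0.045],"jaw":0.3},{"dp":[-0.884,-0.167,0],"rotation":[0,0,-0.067],"jaw":0.3},{"dp":[-0.884,-0.167,0],"rotation":[0,0,-0.067],"jaw":0.3}]'|f
python3 -m pendant '[{"dp":[-0.27,-0.17,0],"rotation":[0,0,-0.02],"jaw":0.3},{"dp":[-0.53,-0.33,0],"rotation":[0,0,-0.045],"jaw":0.3},{"dp":[-0.79,-0.496,0],"rotation":[0,0,-0.064],"jaw":0.3},{"dp":[-0.79,-0.496,0],"rotation":[0,0,-0.064],"jaw":0.3}]'|f
python3 -m pendant '[{"dp":[-0.18,-0.2,0],"rotation":[0,0,-0.02],"jaw":0.3},{"dp":[-0.36,-0.4,0],"rotation":[0,0,-0.045],"jaw":0.3},{"dp":[-0.555,-0.625,0],"rotation":[0,0,-0.066],"jaw":0.3},{"dp":[-0.555,-0.625,0],"rotation":[0,0,-0.066],"jaw":0.3},{"dp":[-0.555,-0.625,0],"rotation":[0,0,-0.066],"jaw":0.3}]'|f
python3 -c "
from h import *
s=r.read_state();print(s['time'],np.array(s['joint_positions']).round(2));plan([(587,-197,150,166.6),(587,-197,14.5,166.6)])"
```

```text
ee_pos: [0.5866, 0.2754, 0.2267]
ft_force: [0.1, 0.5, -0.8]
width: 0.0423
grip_force: 40.0
ee_pos: [0.5758, 0.1352, 0.2233]
ft_force: [-0.4, -0.0, -0.3]
width: 0.0423
grip_force: 40.0
ee_pos: [0.5713, -0.0036, 0.2236]
ft_force: [-0.4, 0.3, 0.0]
width: 0.0423
grip_force: 40.0
ee_pos: [0.5826, -0.1224, 0.2246]
ft_force: [0.5, 0.4, -0.5]
width: 0.0421
grip_force: 40.0
8.3 [ 0.88  0.43 -0.98  1.5   0.35  1.4   1.23]
(587, -197, 150, 166.6) dp [-0.139 -0.479  0.497] rot [ 0.0002 -0.0002  0.0017] m 0.106 
(587, -197, 14.5, 166.6) dp [0.    0.    0.903] rot [0. 0. 0.] m 0.135
```

```bash
python3 -c "
from h import *
c=dict(np.load('w1.npz'))
def ray(c,u,v,z):
    o=c['T'][:3,3];d=c['T'][:3,:3]@np.linalg.inv(c['mtx'])@[u,v,1];return ((o+d*(z-o[2])/d[2])[:2]*1e3).round(1)
print(ray(c,256.5,189.5,.008),ray(c,329,195,.008))
# measured extents from top depth cloud: blue/dark test-rack pixels
for n in('top0','w1'):
    c=dict(np.load(n+'.npz'));P=cloud(c);h=cv2.cvtColor(c['image'],cv2.COLOR_RGB2HSV).astype(int)
    m=(h[...,0]>105)&(h[...,0]<125)&(h[...,1]>130)&(P[...,2]<.02)&(P[...,2]>0)&(P[...,0]>.48)&(P[...,0]<.75)&(P[...,1]<.15)&(P[...,1]>-.3)
    q=(P[m][:,:2]*1e3).astype(np.float32);e=np.array([.2318,.9728]);f=np.array([.9728,-.2318]);a=q@e;b=q@f
    print(n,m.sum(),'along',np.percentile(a,[.5,99.5]).round(1),'across',np.percentile(b,[.5,99.5]).round(1), 'pred ctr',np.array([614.6,-87.3])@e,np.array([614.6,-87.3])@f)
"
python3 -m pendant '[{"dp":[-0.07,-0.24,0.25],"rotation":[0,0,0.002],"jaw":0.3},{"dp":[-0.139,-0.479,0.497],"rotation":[0,0,0.002],"jaw":0.3},{"dp":[-0.139,-0.479,0.497],"rotation":[0,0,0.002],"jaw":0.3},{"dp":[-0.139,-0.479,0.497],"rotation":[0,0,0.002],"jaw":0.3}]'|grep -E "ee|force"
```

```text
[ 525.1 -236.1] [ 637.9 -258. ]
top0 1027 along [-98.3 207.9] across [559.  676.3] pred ctr 57.53884000000001 618.11902
w1 2802 along [-85.4 161.7] across [564.1 679.5] pred ctr 57.53884000000001 618.11902
ee_pos: [0.5877, -0.1965, 0.1512]
eef_rot: [0.117, 0.993, 0.001, 0.0]
ft_force: [0.5, -0.2, -1.1]
grip_force: 40.0
```

```bash
f(){ grep -E "ee_pos|force|width"; }
python3 -m pendant '[{"dp":[0,0,0.3],"rotation":[0,0,0],"jaw":0.3},{"dp":[0,0,0.6],"rotation":[0,0,0],"jaw":0.3},{"dp":[0,0,0.78],"rotation":[0,0,0],"jaw":0.3},{"dp":[0,0,0.86],"rotation":[0,0,0],"jaw":0.3},{"dp":[0,0,0.9],"rotation":[0,0,0],"jaw":0.3},{"dp":[0,0,0.905],"rotation":[0,0,0],"jaw":0.3},{"dp":[0,0,0.905],"rotation":[0,0,0],"jaw":0.3}]'|f
```

```text
ee_pos: [0.5878, -0.1992, 0.0162]
ft_force: [0.6, 0.5, -0.5]
width: 0.0424
grip_force: 40.0
```

```bash
f(){ grep -E "ee_pos|force|width"; }
python3 -m pendant '[{"dp":[0,0,0.007],"rotation":[0,0,0],"jaw":0.3},{"dp":[0,0,0.014],"rotation":[0,0,0],"jaw":0.3},{"dp":[0,0,0.014],"rotation":[0,0,0],"jaw":0.3}]'|f
```

```text
ee_pos: [0.5873, -0.1993, 0.0137]
ft_force: [-2.7, -0.5, 6.0]
width: 0.0423
grip_force: 40.0
```

Contact at the expected height, about 6 N. I'll release and rise.

```bash
f(){ grep -E "ee_pos|force|width"; }
python3 -m pendant '[{"dp":[0,0,0],"rotation":[0,0,0],"jaw":0.62},{"dp":[0,0,0],"rotation":[0,0,0],"jaw":0.62},{"dp":[0,0,0],"rotation":[0,0,0],"jaw":0.62},{"dp":[0,0,0],"rotation":[0,0,0],"jaw":0.62}]'|f
python3 -m pendant '[{"dp":[0,0,-0.1],"rotation":[0,0,0],"jaw":0.62},{"dp":[0,0,-0.4],"rotation":[0,0,0],"jaw":0.62},{"dp":[0,0,-0.7],"rotation":[0,0,0],"jaw":0.62},{"dp":[0,0,-0.95],"rotation":[0,0,0],"jaw":0.62},{"dp":[0,0,-0.95],"rotation":[0,0,0],"jaw":0.62}]'|f
python3 -c "
from h import *
plan([(580,-125,225,166.6),(570,0,225,143),(560,130,225,120),(514.5,240,225,96),(514.5,258,150,96),(514.5,258,18,96)])"
```

```text
ee_pos: [0.5871, -0.1991, 0.0129]
ft_force: [0.2, -0.7, -0.4]
width: 0.0538
grip_force: 0.0
ee_pos: [0.5889, -0.1991, 0.1598]
ft_force: [0.7, -0.7, -0.7]
width: 0.0538
grip_force: 0.0
(580, -125, 225, 166.6) dp [ 0.171  0.466 -0.436] rot [-0.0001  0.001  -0.0003] m 0.099 
(570, 0, 225, 143) dp [0.258 0.795 0.   ] rot [0.     0.     0.0656] m 0.125 
(560, 130, 225, 120) dp [0.575 0.652 0.   ] rot [0.     0.     0.0639] m 0.13 
(514.5, 240, 225, 96) dp [0.787 0.104 0.   ] rot [0.     0.     0.0667] m 0.119 
(514.5, 258, 150, 96) dp [0.119 0.013 0.5  ] rot [0. 0. 0.] m 0.077 
(514.5, 258, 18, 96) dp [0.   0.   0.88] rot [0. 0. 0.] m 0.132
```

```bash
f(){ grep -E "ee_pos|force"; }
python3 -m pendant '[{"dp":[0.05,0.15,-0.25],"rotation":[0,0,0],"jaw":0.66},{"dp":[0.17,0.466,-0.436],"rotation":[0,0,0],"jaw":0.66},{"dp":[0.17,0.466,-0.436],"rotation":[0,0,0],"jaw":0.66},{"dp":[0.17,0.466,-0.436],"rotation":[0,0,0],"jaw":0.66}]'|f
python3 -m pendant '[{"dp":[0.09,0.27,0],"rotation":[0,0,0.02],"jaw":0.66},{"dp":[0.17,0.53,0],"rotation":[0,0,0.045],"jaw":0.66},{"dp":[0.258,0.795,0],"rotation":[0,0,0.066],"jaw":0.66},{"dp":[0.258,0.795,0],"rotation":[0,0,0.066],"jaw":0.66}]'|f
python3 -m pendant '[{"dp":[0.19,0.22,0],"rotation":[0,0,0.02],"jaw":0.66},{"dp":[0.38,0.44,0],"rotation":[0,0,0.045],"jaw":0.66},{"dp":[0.575,0.652,0],"rotation":[0,0,0.064],"jaw":0.66},{"dp":[0.575,0.652,0],"rotation":[0,0,0.064],"jaw":0.66}]'|f
python3 -m pendant '[{"dp":[0.26,0.03,0],"rotation":[0,0,0.02],"jaw":0.66},{"dp":[0.52,0.07,0],"rotation":[0,0,0.045],"jaw":0.66},{"dp":[0.787,0.104,0],"rotation":[0,0,0.067],"jaw":0.66},{"dp":[0.787,0.104,0],"rotation":[0,0,0.067],"jaw":0.66},{"dp":[0.787,0.104,0],"rotation":[0,0,0.067],"jaw":0.66}]'|f
python3 -c "
from h import *
s=r.read_state();print(s['time'],np.array(s['joint_positions']).round(2))
plan([(514.5,259,130,96),(514.5,259,18,96)])"
```

```text
ee_pos: [0.5783, -0.1256, 0.2206]
ft_force: [0.7, -1.1, 0.3]
grip_force: 0.0
ee_pos: [0.5683, 0.0026, 0.2204]
ft_force: [-0.3, -0.5, -0.4]
grip_force: 0.0
ee_pos: [0.5588, 0.1322, 0.2203]
ft_force: [-0.4, -0.7, 0.3]
grip_force: 0.0
ee_pos: [0.5157, 0.2378, 0.2202]
ft_force: [-0.2, -0.7, 0.4]
grip_force: 0.0
13.3 [ 0.22  0.33 -0.9   1.58  0.26  1.36 -0.61]
(514.5, 259, 130, 96) dp [0.142 0.006 0.601] rot [-0.0001  0.0002 -0.0013] m 0.093 
(514.5, 259, 18, 96) dp [0.    0.    0.747] rot [0. 0. 0.] m 0.112
```

```bash
f(){ grep -E "ee_pos|force|width"; }
python3 -m pendant '[{"dp":[0.07,0,0.3],"rotation":[0,0,-0.001],"jaw":0.66},{"dp":[0.142,0.006,0.6],"rotation":[0,0,-0.001],"jaw":0.66},{"dp":[0.142,0.006,0.6],"rotation":[0,0,-0.001],"jaw":0.66},{"dp":[0.142,0.006,0.6],"rotation":[0,0,-0.001],"jaw":0.66}]'|f
python3 -c "
from h import *
plan([(514.5,259,18,96)])
c=camera('wrist');im=cv2.cvtColor(c['image'],cv2.COLOR_RGB2HSV).astype(int);P=cloud(c)
g=((im[...,0]>55)&(im[...,0]<90)&(im[...,1]>120)&(P[...,2]>.014)&(P[...,2]<.08)).astype(np.uint8)
k,l,st,ce=cv2.connectedComponentsWithStats(g)
for i in range(1,k):
  if st[i,4]>100:
    q=P[l==i];rc=cv2.minAreaRect((q[:,:2]*1000).astype(np.float32));print(ce[i].round(),np.percentile(q[:,2],95).round(4),np.array(rc[0]).round(1),np.array(rc[1]).round(1),round(rc[2],1))
"
```

```text
ee_pos: [0.5147, 0.2604, 0.1323]
ft_force: [0.3, -0.3, 0.6]
width: 0.0578
grip_force: 0.0
(514.5, 259, 18, 96) dp [-0.01  -0.003  0.762] rot [ 0.0002 -0.     -0.0004] m 0.114 
[252. 190.] 0.0399 [516.1 261.2] [40.8 85.8] 4.8
[105. 188.] 0.0396 [366.  248.4] [41.5 65. ] 6.8
[178. 189.] 0.0401 [440.  256.3] [40.9 21. ] 8.7
```

```bash
f(){ grep -E "ee_pos|force|width"; }
python3 -m pendant '[{"dp":[0,0,0.3],"rotation":[0,0,0],"jaw":0.66},{"dp":[-0.01,0,0.6],"rotation":[0,0,0],"jaw":0.66},{"dp":[-0.01,0,0.7],"rotation":[0,0,0],"jaw":0.66},{"dp":[-0.01,0,0.76],"rotation":[0,0,0],"jaw":0.66},{"dp":[-0.01,0,0.76],"rotation":[0,0,0],"jaw":0.66}]'|f
python3 -m pendant '[{"dp":[0,0,0],"rotation":[0,0,0],"jaw":0.3},{"dp":[0,0,0],"rotation":[0,0,0],"jaw":0.3},{"dp":[0,0,0],"rotation":[0,0,0],"jaw":0.3},{"dp":[0,0,0],"rotation":[0,0,0],"jaw":0.3},{"dp":[0,0,0],"rotation":[0,0,0],"jaw":0.3}]' 40|f
python3 -m pendant '[{"dp":[0,0,-0.1],"rotation":[0,0,0],"jaw":0.3},{"dp":[0,0,-0.3],"rotation":[0,0,0],"jaw":0.3},{"dp":[0,0,-0.6],"rotation":[0,0,0],"jaw":0.3},{"dp":[0,0,-0.95],"rotation":[0,0,0],"jaw":0.3},{"dp":[0,0,-0.95],"rotation":[0,0,0],"jaw":0.3},{"dp":[0,0,-0.95],"rotation":[0,0,0],"jaw":0.3}]'|f
python3 -c "
from h import *
plan([(530,220,225,100),(560,100,225,123),(575,-20,225,146),(605.5,-124,225,166.6)])"
```

```text
ee_pos: [0.5143, 0.2603, 0.018]
ft_force: [0.8, 0.8, -0.2]
width: 0.0574
grip_force: 0.0
ee_pos: [0.5142, 0.2602, 0.0177]
ft_force: [0.5, -0.8, 6.8]
width: 0.0421
grip_force: 40.0
ee_pos: [0.5133, 0.2596, 0.1593]
ft_force: [0.2, 0.3, -1.3]
width: 0.0423
grip_force: 40.0
(530, 220, 225, 100) dp [-0.275  0.083 -0.438] rot [-0.      0.0001 -0.0113] m 0.079 
(560, 100, 225, 123) dp [-0.823  0.058  0.   ] rot [ 0.      0.     -0.0639] m 0.124 
(575, -20, 225, 146) dp [-0.725 -0.352  0.   ] rot [ 0.      0.     -0.0639] m 0.121 
(605.5, -124, 225, 166.6) dp [-0.556 -0.461  0.   ] rot [ 0.      0.     -0.0572] m 0.108
```

```bash
f(){ grep -E "ee_pos|force|width"; }
python3 -m pendant '[{"dp":[0,0,-0.25],"rotation":[0,0,0],"jaw":0.3},{"dp":[-0.275,0.083,-0.44],"rotation":[0,0,-0.011],"jaw":0.3},{"dp":[-0.275,0.083,-0.44],"rotation":[0,0,-0.011],"jaw":0.3}]'|f
python3 -m pendant '[{"dp":[-0.27,0.02,0],"rotation":[0,0,-0.02],"jaw":0.3},{"dp":[-0.55,0.04,0],"rotation":[0,0,-0.045],"jaw":0.3},{"dp":[-0.823,0.058,0],"rotation":[0,0,-0.064],"jaw":0.3},{"dp":[-0.823,0.058,0],"rotation":[0,0,-0.064],"jaw":0.3}]'|f
python3 -m pendant '[{"dp":[-0.24,-0.12,0],"rotation":[0,0,-0.02],"jaw":0.3},{"dp":[-0.48,-0.24,0],"rotation":[0,0,-0.045],"jaw":0.3},{"dp":[-0.725,-0.352,0],"rotation":[0,0,-0.064],"jaw":0.3},{"dp":[-0.725,-0.352,0],"rotation":[0,0,-0.064],"jaw":0.3}]'|f
python3 -m pendant '[{"dp":[-0.18,-0.15,0],"rotation":[0,0,-0.02],"jaw":0.3},{"dp":[-0.37,-0.3,0],"rotation":[0,0,-0.04],"jaw":0.3},{"dp":[-0.556,-0.461,0],"rotation":[0,0,-0.057],"jaw":0.3},{"dp":[-0.556,-0.461,0],"rotation":[0,0,-0.057],"jaw":0.3},{"dp":[-0.556,-0.461,0],"rotation":[0,0,-0.057],"jaw":0.3}]'|f
python3 -c "
from h import *
c=camera('top');save(c,'top2');a=cv2.imread('pics/top2.png')[80:200,240:420];cv2.imwrite('pics/t2.png',cv2.resize(a,None,fx=4,fy=4,interpolation=cv2.INTER_CUBIC))
s=r.read_state();print(s['time'],np.array(s['joint_positions']).round(2));plan([(606.5,-123,140,166.6),(606.5,-123,14,166.6)])"
```

```text
ee_pos: [0.5322, 0.2168, 0.2258]
ft_force: [0.2, -0.7, -1.2]
width: 0.0423
grip_force: 40.0
ee_pos: [0.5601, 0.0961, 0.2232]
ft_force: [-0.2, -0.0, -0.1]
width: 0.0425
grip_force: 40.0
ee_pos: [0.5744, -0.0227, 0.2237]
ft_force: [0.3, 0.2, -1.4]
width: 0.0424
grip_force: 40.0
ee_pos: [0.605, -0.1214, 0.2248]
ft_force: [-0.3, 1.0, -1.1]
width: 0.0422
grip_force: 40.0
17.9 [ 0.83  0.48 -0.96  1.44  0.39  1.43  1.2 ]
(606.5, -123, 140, 166.6) dp [-0.013 -0.009  0.567] rot [ 0.0001 -0.0001 -0.0001] m 0.085 
(606.5, -123, 14, 166.6) dp [0.   0.   0.84] rot [0. 0. 0.] m 0.126
```

View pics/t2.png

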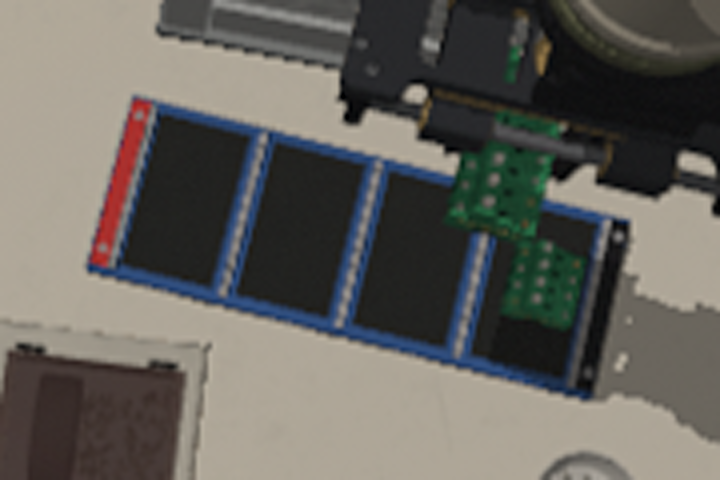

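Strip_4 rests upright in the black-end bay, at (545,285) in this crop. Next I'll put a number on its offset from the bay's centre, then lower strip_8.

```bash
cat >> h.py <<'E'
def strips(n):
    c=camera(n);im=cv2.cvtColor(c['image'],cv2.COLOR_RGB2HSV).astype(int);P=cloud(c)
    g=((im[...,0]>55)&(im[...,0]<90)&(im[...,1]>100)&(P[...,2]>.012)&(P[...,2]<.06)).astype(np.uint8)
    k,l,st,ce=cv2.connectedComponentsWithStats(g)
    e=np.array([.2318,.9728]);f=np.array([.9728,-.2318]);o=np.array([616,-87.6])
    for i in range(1,k):
        q=P[l==i]
        if st[i,4]>60 and .3<q[:,0].mean()<.72 and -.3<q[:,1].mean()<.33:
            w=q[:,:2]*1e3;rc=cv2.minAreaRect(w.astype(np.float32));print(n,ce[i].round(),np.percentile(q[:,2],95).round(4),np.array(rc[0]).round(1),np.array(rc[1]).round(1),round(rc[2],1),"rack y",((rc[0]-o)@e).round(1),"x",((rc[0]-o)@f).round(1))
    return c
E
python3 -c "
from h import *
strips('top');strips('side');strips('wrist')"
python3 -m pendant '[{"dp":[-0.01,0,0.3],"rotation":[0,0,0],"jaw":0.3},{"dp":[-0.013,-0.009,0.567],"rotation":[0,0,0],"jaw":0.3},{"dp":[-0.013,-0.009,0.567],"rotation":[0,0,0],"jaw":0.3},{"dp":[-0.013,-0.009,0.567],"rotation":[0,0,0],"jaw":0.3}]'|grep ee_pos
```

```text
top [376. 151.] 0.0365 [ 589.7 -200.3] [41.6 48.1] 76.7 rack y -115.7 x 0.5
top [189. 208.] 0.0402 [436.  257.6] [43.1 25.9] 11.2 rack y 294.1 x -255.1
top [190. 239.] 0.0407 [361.7 250. ] [42.4 69.3] 6.5 rack y 269.5 x -325.6
side [218. 150.] 0.0334 [ 596.7 -182.9] [19.3 36.6] 80.1 rack y -97.1 x 3.3
side [322. 237.] 0.0382 [363.6 250.5] [41.7 69.8] 7.7 rack y 270.4 x -323.9
side [276. 236.] 0.038 [440.  241.5] [41.8 57.9] 8.5 rack y 279.4 x -247.5
wrist [193. 174.] 0.0355 [ 591.  -200.7] [42.5 42.5] 76.5 rack y -115.8 x 1.9
ee_pos: [0.6075, -0.1251, 0.1422]
```

```bash
python3 -c "
from h import *
plan([(606.5,-122,14,166.6)])"
```

```text
(606.5, -122, 14, 166.6) dp [0.013 0.018 0.855] rot [ 0.      0.0003 -0.0003] m 0.128
```

```bash
f(){ grep -E "ee_pos|force|width"; }
python3 -m pendant '[{"dp":[0.01,0.02,0.3],"rotation":[0,0,0],"jaw":0.3},{"dp":[0.01,0.02,0.58],"rotation":[0,0,0],"jaw":0.3},{"dp":[0.01,0.02,0.74],"rotation":[0,0,0],"jaw":0.3},{"dp":[0.01,0.02,0.82],"rotation":[0,0,0],"jaw":0.3},{"dp":[0.01,0.02,0.845],"rotation":[0,0,0],"jaw":0.3},{"dp":[0.01,0.02,0.86],"rotation":[0,0,0],"jaw":0.3},{"dp":[0.01,0.02,0.86],"rotation":[0,0,0],"jaw":0.3}]'|f
```

```text
ee_pos: [0.6068, -0.1224, 0.0138]
ft_force: [-5.9, 0.6, 10.3]
width: 0.0423
grip_force: 40.0
```

```bash
f(){ grep -E "ee_pos|force|width"; }
python3 -m pendant '[{"dp":[0,0,0],"rotation":[0,0,0],"jaw":0.6},{"dp":[0,0,0],"rotation":[0,0,0],"jaw":0.6},{"dp":[0,0,0],"rotation":[0,0,0],"jaw":0.6},{"dp":[0,0,0],"rotation":[0,0,0],"jaw":0.6}]'|f
python3 -m pendant '[{"dp":[0,0,-0.1],"rotation":[0,0,0],"jaw":0.6},{"dp":[0,0,-0.4],"rotation":[0,0,0],"jaw":0.6},{"dp":[0,0,-0.7],"rotation":[0,0,0],"jaw":0.6},{"dp":[0,0,-0.98],"rotation":[0,0,0],"jaw":0.6},{"dp":[0,0,-0.98],"rotation":[0,0,0],"jaw":0.6},{"dp":[0,0,-0.98],"rotation":[0,0,0],"jaw":0.6}]'|f
python3 -c "
from h import *
plan([(585,-30,228,150),(545,90,225,127),(500,190,225,104),(438.5,254,200,96),(438.5,254,130,96)])"
```

```text
ee_pos: [0.606, -0.1224, 0.0114]
ft_force: [-0.0, 0.3, 0.0]
width: 0.052
grip_force: 0.0
ee_pos: [0.6058, -0.1224, 0.1586]
ft_force: [-0.1, 0.3, 0.0]
width: 0.0523
grip_force: 0.0
(585, -30, 228, 150) dp [ 0.279  0.567 -0.463] rot [-0.0001  0.0001  0.0458] m 0.117 
(545, 90, 225, 127) dp [0.631 0.559 0.02 ] rot [0.     0.     0.0639] m 0.127 
(500, 190, 225, 104) dp [0.713 0.162 0.   ] rot [0.     0.     0.0639] m 0.11 
(438.5, 254, 200, 96) dp [ 0.513 -0.295  0.167] rot [0.     0.     0.0222] m 0.092 
(438.5, 254, 130, 96) dp [0.    0.    0.467] rot [0. 0. 0.] m 0.07
```

```bash
f(){ grep -E "ee_pos|force"; }
python3 -m pendant '[{"dp":[0.03,0.1,-0.35],"rotation":[0,0,0.01],"jaw":0.66},{"dp":[0.15,0.35,-0.463],"rotation":[0,0,0.03],"jaw":0.66},{"dp":[0.279,0.567,-0.463],"rotation":[0,0,0.046],"jaw":0.66},{"dp":[0.279,0.567,-0.463],"rotation":[0,0,0.046],"jaw":0.66}]'|f
python3 -m pendant '[{"dp":[0.21,0.19,0],"rotation":[0,0,0.02],"jaw":0.66},{"dp":[0.42,0.37,0],"rotation":[0,0,0.045],"jaw":0.66},{"dp":[0.631,0.559,0],"rotation":[0,0,0.064],"jaw":0.66},{"dp":[0.631,0.559,0],"rotation":[0,0,0.064],"jaw":0.66}]'|f
python3 -m pendant '[{"dp":[0.24,0.05,0],"rotation":[0,0,0.02],"jaw":0.66},{"dp":[0.48,0.1,0],"rotation":[0,0,0.045],"jaw":0.66},{"dp":[0.713,0.162,0],"rotation":[0,0,0.064],"jaw":0.66},{"dp":[0.713,0.162,0],"rotation":[0,0,0.064],"jaw":0.66}]'|f
python3 -m pendant '[{"dp":[0.25,-0.15,0.05],"rotation":[0,0,0.01],"jaw":0.66},{"dp":[0.513,-0.295,0.15],"rotation":[0,0,0.022],"jaw":0.66},{"dp":[0.513,-0.295,0.15],"rotation":[0,0,0.022],"jaw":0.66},{"dp":[0.513,-0.295,0.15],"rotation":[0,0,0.022],"jaw":0.66}]'|f
python3 -c "
from h import *
s=r.read_state();print(s['time'],np.array(s['joint_positions']).round(2))
plan([(438.5,255,130,96)])"
```

```text
ee_pos: [0.5841, -0.0262, 0.2275]
ft_force: [-0.4, -0.6, -0.7]
grip_force: 0.0
ee_pos: [0.544, 0.093, 0.2274]
ft_force: [0.5, -1.6, 0.0]
grip_force: 0.0
ee_pos: [0.4997, 0.1917, 0.2274]
ft_force: [-1.0, 0.1, -0.9]
grip_force: 0.0
ee_pos: [0.4404, 0.2525, 0.205]
ft_force: [0.4, -0.3, -0.3]
grip_force: 0.0
22.675 [ 0.29  0.2  -0.99  1.75  0.17  1.29 -0.64]
(438.5, 255, 130, 96) dp [ 0.018 -0.011  0.5  ] rot [-0.      0.0001 -0.0002] m 0.075
```

```bash
f(){ grep -E "ee_pos|force|width"; }
python3 -m pendant '[{"dp":[0.018,-0.01,0.25],"rotation":[0,0,0],"jaw":0.66},{"dp":[0.018,-0.01,0.5],"rotation":[0,0,0],"jaw":0.66},{"dp":[0.018,-0.01,0.5],"rotation":[0,0,0],"jaw":0.66}]'|f
python3 -c "
from h import *
strips('wrist');strips('top')
plan([(438.5,255.5,18,96)])"
```

```text
ee_pos: [0.4372, 0.2545, 0.1283]
ft_force: [0.9, 0.2, 1.0]
width: 0.0575
grip_force: 0.0
wrist [180. 191.] 0.0397 [366.1 242.4] [42.  76.8] 6.6 rack y 263.1 x -319.6
wrist [254. 192.] 0.0399 [439.4 253.6] [41.1 26.7] 7.8 rack y 291.0 x -250.8
top [345. 144.] 0.0371 [ 607.3 -123.6] [42.7 96.1] 76.3 rack y -37.0 x -0.1
top [376. 151.] 0.0369 [ 587.5 -201. ] [44.9 44.1] 77.1 rack y -116.9 x -1.4
(438.5, 255.5, 18, 96) dp [-0.006 -0.     0.755] rot [ 0.     -0.0001 -0.0003] m 0.113
```

Strip_8 sits at the centre of its bay, and strip_4 is about 4 mm off, well inside the limit. Strip_2 is between the fingers, so I'll grasp it.

```bash
f(){ grep -E "ee_pos|force|width"; }
python3 -m pendant '[{"dp":[0,0,0.3],"rotation":[0,0,0],"jaw":0.66},{"dp":[0,0,0.6],"rotation":[0,0,0],"jaw":0.66},{"dp":[0,0,0.7],"rotation":[0,0,0],"jaw":0.66},{"dp":[0,0,0.755],"rotation":[0,0,0],"jaw":0.66},{"dp":[0,0,0.755],"rotation":[0,0,0],"jaw":0.66}]'|f
python3 -m pendant '[{"dp":[0,0,0],"rotation":[0,0,0],"jaw":0.3},{"dp":[0,0,0],"rotation":[0,0,0],"jaw":0.3},{"dp":[0,0,0],"rotation":[0,0,0],"jaw":0.3},{"dp":[0,0,0],"rotation":[0,0,0],"jaw":0.3},{"dp":[0,0,0],"rotation":[0,0,0],"jaw":0.3}]' 40|f
python3 -m pendant '[{"dp":[0,0,-0.1],"rotation":[0,0,0],"jaw":0.3},{"dp":[0,0,-0.3],"rotation":[0,0,0],"jaw":0.3},{"dp":[0,0,-0.6],"rotation":[0,0,0],"jaw":0.3},{"dp":[0,0,-0.97],"rotation":[0,0,0],"jaw":0.3},{"dp":[0,0,-0.97],"rotation":[0,0,0],"jaw":0.3},{"dp":[0,0,-0.97],"rotation":[0,0,0],"jaw":0.3}]'|f
python3 -c "
from h import *
plan([(460,225,227,96),(530,140,227,110),(575,45,227,133),(610,-35,227,156),(623,-50,170,166.6),(624,-49,100,166.6),(624,-49,14,166.6)])"
```

```text
ee_pos: [0.4382, 0.2572, 0.0182]
ft_force: [0.4, 0.0, 0.6]
width: 0.0574
grip_force: 0.0
ee_pos: [0.4379, 0.257, 0.0178]
ft_force: [-1.2, -2.2, 7.4]
width: 0.0425
grip_force: 40.0
ee_pos: [0.4372, 0.2566, 0.1626]
ft_force: [-1.4, -0.7, -0.6]
width: 0.0424
grip_force: 40.0
(460, 225, 227, 96) dp [-0.225  0.129 -0.429] rot [ 0.      0.0001 -0.0002] m 0.075 
(530, 140, 227, 110) dp [-0.612  0.405  0.   ] rot [ 0.      0.     -0.0389] m 0.11 
(575, 45, 227, 133) dp [-0.698  0.065  0.   ] rot [ 0.      0.     -0.0639] m 0.105 
(610, -35, 227, 156) dp [-0.549 -0.193  0.   ] rot [ 0.      0.     -0.0639] m 0.087 
(623, -50, 170, 166.6) dp [-0.12  -0.056  0.38 ] rot [ 0.      0.     -0.0294] m 0.06 
(624, -49, 100, 166.6) dp [-0.005  0.008  0.467] rot [0. 0. 0.] m 0.07 
(624, -49, 14, 166.6) dp [0.    0.    0.573] rot [0. 0. 0.] m 0.086
```

```bash
f(){ grep -E "ee_pos|force|width"; }
python3 -m pendant '[{"dp":[0,0,-0.25],"rotation":[0,0,0],"jaw":0.3},{"dp":[-0.225,0.129,-0.43],"rotation":[0,0,0],"jaw":0.3},{"dp":[-0.225,0.129,-0.43],"rotation":[0,0,0],"jaw":0.3}]'|f
python3 -m pendant '[{"dp":[-0.2,0.13,0],"rotation":[0,0,-0.013],"jaw":0.3},{"dp":[-0.4,0.27,0],"rotation":[0,0,-0.026],"jaw":0.3},{"dp":[-0.612,0.405,0],"rotation":[0,0,-0.039],"jaw":0.3},{"dp":[-0.612,0.405,0],"rotation":[0,0,-0.039],"jaw":0.3}]'|f
python3 -m pendant '[{"dp":[-0.23,0.02,0],"rotation":[0,0,-0.02],"jaw":0.3},{"dp":[-0.46,0.04,0],"rotation":[0,0,-0.045],"jaw":0.3},{"dp":[-0.698,0.065,0],"rotation":[0,0,-0.064],"jaw":0.3},{"dp":[-0.698,0.065,0],"rotation":[0,0,-0.064],"jaw":0.3}]'|f
python3 -m pendant '[{"dp":[-0.18,-0.06,0],"rotation":[0,0,-0.02],"jaw":0.3},{"dp":[-0.37,-0.13,0],"rotation":[0,0,-0.045],"jaw":0.3},{"dp":[-0.549,-0.193,0],"rotation":[0,0,-0.064],"jaw":0.3},{"dp":[-0.549,-0.193,0],"rotation":[0,0,-0.064],"jaw":0.3}]'|f
python3 -m pendant '[{"dp":[-0.06,-0.03,0.1],"rotation":[0,0,-0.015],"jaw":0.3},{"dp":[-0.12,-0.056,0.38],"rotation":[0,0,-0.029],"jaw":0.3},{"dp":[-0.12,-0.056,0.38],"rotation":[0,0,-0.029],"jaw":0.3},{"dp":[-0.12,-0.056,0.38],"rotation":[0,0,-0.029],"jaw":0.3}]'|f
python3 -c "
from h import *
strips('top')
s=r.read_state();print(s['time'],np.array(s['joint_positions']).round(2));plan([(624,-50.5,90,166.6)])"
```

```text
ee_pos: [0.462, 0.2229, 0.2274]
ft_force: [-0.2, 0.3, -0.7]
width: 0.0423
grip_force: 40.0
ee_pos: [0.5305, 0.1375, 0.2248]
ft_force: [-0.7, 0.7, -2.0]
width: 0.0422
grip_force: 40.0
ee_pos: [0.5748, 0.0431, 0.2253]
ft_force: [-0.8, 0.1, -0.6]
width: 0.0424
grip_force: 40.0
ee_pos: [0.6097, -0.0355, 0.2257]
ft_force: [0.4, 0.7, -0.6]
width: 0.0428
grip_force: 40.0
ee_pos: [0.6229, -0.0478, 0.1713]
ft_force: [0.7, 1.1, 0.9]
width: 0.0423
grip_force: 40.0
top [345. 144.] 0.0369 [ 602.8 -122.1] [42.6 86.6] 76.8 rack y -36.6 x -4.9
top [376. 151.] 0.0365 [ 587.7 -200. ] [42.5 43.4] 75.9 rack y -115.9 x -1.5
top [190. 239.] 0.0407 [361.6 250.1] [42.2 69.4] 6.6 rack y 269.5 x -325.8
27.575 [ 0.71  0.54 -0.97  1.49  0.45  1.34  1.04]
(624, -50.5, 90, 166.6) dp [-0.008 -0.015  0.546] rot [ 0.0001  0.0003 -0.0004] m 0.082
```

```bash
f(){ grep -E "ee_pos|force|width"; }
python3 -m pendant '[{"dp":[-0.008,-0.01,0.25],"rotation":[0,0,0],"jaw":0.3},{"dp":[-0.008,-0.015,0.55],"rotation":[0,0,0],"jaw":0.3},{"dp":[-0.008,-0.015,0.55],"rotation":[0,0,0],"jaw":0.3},{"dp":[-0.008,-0.015,0.55],"rotation":[0,0,0],"jaw":0.3}]'|f
python3 -c "
from h import *
plan([(624.5,-50,14,166.6)])"
```

```text
ee_pos: [0.6248, -0.0516, 0.0903]
ft_force: [0.4, -0.3, 1.3]
width: 0.0425
grip_force: 40.0
(624.5, -50, 14, 166.6) dp [0.006 0.009 0.508] rot [ 0.0001  0.0004 -0.0004] m 0.076
```

```bash
f(){ grep -E "ee_pos|force|width"; }
python3 -m pendant '[{"dp":[0,0.01,0.15],"rotation":[0,0,0],"jaw":0.3},{"dp":[0,0.01,0.3],"rotation":[0,0,0],"jaw":0.3},{"dp":[0,0.01,0.42],"rotation":[0,0,0],"jaw":0.3},{"dp":[0,0.01,0.48],"rotation":[0,0,0],"jaw":0.3},{"dp":[0,0.01,0.5],"rotation":[0,0,0],"jaw":0.3},{"dp":[0,0.01,0.51],"rotation":[0,0,0],"jaw":0.3},{"dp":[0,0.01,0.51],"rotation":[0,0,0],"jaw":0.3}]'|f
```

```text
ee_pos: [0.6235, -0.0508, 0.0134]
ft_force: [-15.2, -1.8, 27.5]
width: 0.0426
grip_force: 40.0
```

```bash
f(){ grep -E "ee_pos|force|width"; }
python3 -m pendant '[{"dp":[0,0,-0.008],"rotation":[0,0,0],"jaw":0.3},{"dp":[0,0,-0.008],"rotation":[0,0,0],"jaw":0.3}]'|f
python3 -m pendant '[{"dp":[0,0,0],"rotation":[0,0,0],"jaw":0.6},{"dp":[0,0,0],"rotation":[0,0,0],"jaw":0.6},{"dp":[0,0,0],"rotation":[0,0,0],"jaw":0.6},{"dp":[0,0,0],"rotation":[0,0,0],"jaw":0.6}]'|f
python3 -m pendant '[{"dp":[0,0,-0.1],"rotation":[0,0,0],"jaw":0.6},{"dp":[0,0,-0.4],"rotation":[0,0,0],"jaw":0.6},{"dp":[0,0,-0.7],"rotation":[0,0,0],"jaw":0.6},{"dp":[0,0,-0.98],"rotation":[0,0,0],"jaw":0.6},{"dp":[0,0,-0.98],"rotation":[0,0,0],"jaw":0.6},{"dp":[0,0,-0.98],"rotation":[0,0,0],"jaw":0.6}]'|f
python3 -c "
from h import *
plan([(610,-35,227,156),(575,45,227,133),(520,140,227,110),(440,220,227,96),(364,246,200,96),(364,246,130,96)])"
```

```text
ee_pos: [0.6243, -0.0508, 0.0134]
ft_force: [-4.9, -0.0, 9.9]
width: 0.0422
grip_force: 40.0
ee_pos: [0.6239, -0.0508, 0.0121]
ft_force: [-1.2, 1.0, 0.2]
width: 0.052
grip_force: 0.0
ee_pos: [0.6238, -0.0509, 0.1595]
ft_force: [-1.0, -0.3, -0.3]
width: 0.0524
grip_force: 0.0
(610, -35, 227, 156) dp [ 0.114  0.081 -0.45 ] rot [-0.0001  0.0001  0.0291] m 0.071 
(575, 45, 227, 133) dp [0.43  0.392 0.   ] rot [0.     0.     0.0639] m 0.087 
(520, 140, 227, 110) dp [0.713 0.164 0.   ] rot [0.     0.     0.0639] m 0.11 
(440, 220, 227, 96) dp [ 0.684 -0.319  0.   ] rot [0.     0.     0.0389] m 0.113 
(364, 246, 200, 96) dp [ 0.225 -0.486  0.18 ] rot [0. 0. 0.] m 0.085 
(364, 246, 130, 96) dp [0.    0.    0.467] rot [0. 0. 0.] m 0.07
```

```bash
f(){ grep -E "ee_pos|force"; }
python3 -m pendant '[{"dp":[0,0,-0.35],"rotation":[0,0,0.01],"jaw":0.66},{"dp":[0.114,0.081,-0.45],"rotation":[0,0,0.029],"jaw":0.66},{"dp":[0.114,0.081,-0.45],"rotation":[0,0,0.029],"jaw":0.66}]'|f
python3 -m pendant '[{"dp":[0.14,0.13,0],"rotation":[0,0,0.02],"jaw":0.66},{"dp":[0.28,0.26,0],"rotation":[0,0,0.045],"jaw":0.66},{"dp":[0.43,0.392,0],"rotation":[0,0,0.064],"jaw":0.66},{"dp":[0.43,0.392,0],"rotation":[0,0,0.064],"jaw":0.66}]'|f
python3 -m pendant '[{"dp":[0.24,0.05,0],"rotation":[0,0,0.02],"jaw":0.66},{"dp":[0.48,0.1,0],"rotation":[0,0,0.045],"jaw":0.66},{"dp":[0.713,0.164,0],"rotation":[0,0,0.064],"jaw":0.66},{"dp":[0.713,0.164,0],"rotation":[0,0,0.064],"jaw":0.66}]'|f
python3 -m pendant '[{"dp":[0.23,-0.1,0],"rotation":[0,0,0.013],"jaw":0.66},{"dp":[0.46,-0.21,0],"rotation":[0,0,0.026],"jaw":0.66},{"dp":[0.684,-0.319,0],"rotation":[0,0,0.039],"jaw":0.66},{"dp":[0.684,-0.319,0],"rotation":[0,0,0.039],"jaw":0.66}]'|f
python3 -m pendant '[{"dp":[0.11,-0.24,0.09],"rotation":[0,0,0],"jaw":0.66},{"dp":[0.225,-0.486,0.18],"rotation":[0,0,0],"jaw":0.66},{"dp":[0.225,-0.486,0.18],"rotation":[0,0,0],"jaw":0.66},{"dp":[0.225,-0.486,0.18],"rotation":[0,0,0],"jaw":0.66}]'|f
python3 -c "
from h import *
s=r.read_state();print(s['time'],np.array(s['joint_positions']).round(2));strips('top');strips('wrist')
plan([(364,247,130,96)])"
```

```text
ee_pos: [0.6099, -0.0336, 0.2273]
ft_force: [0.3, -0.0, -0.4]
grip_force: 0.0
ee_pos: [0.574, 0.0466, 0.2254]
ft_force: [1.0, -0.2, 0.6]
grip_force: 0.0
ee_pos: [0.5192, 0.1413, 0.226]
ft_force: [-0.0, -0.8, -0.4]
grip_force: 0.0
ee_pos: [0.4394, 0.2205, 0.2264]
ft_force: [0.5, -0.5, 0.9]
grip_force: 0.0
ee_pos: [0.3658, 0.2446, 0.1999]
ft_force: [0.4, 0.5, 0.4]
grip_force: 0.0
32.825 [ 0.39 -0.03 -1.04  1.91 -0.03  1.25 -0.54]
top [345. 144.] 0.0365 [ 603.2 -123.1] [44.1 88. ] 75.4 rack y -37.5 x -4.3
top [316. 136.] 0.0364 [621.4 -51.3] [42.5 21. ] 77.9 rack y 36.6 x -3.1
top [376. 151.] 0.0373 [ 588.  -199.8] [41.8 44. ] 76.8 rack y -115.6 x -1.2
top [194. 239.] 0.0412 [362.5 237.4] [41.1 44.7] 6.5 rack y 257.4 x -321.9
wrist [251. 174.] 0.0397 [365.6 245.1] [41.8 71.3] 7.6 rack y 265.6 x -320.8
(364, 247, 130, 96) dp [ 0.013 -0.009  0.466] rot [-0.     -0.0001 -0.0004] m 0.07
```

Strips 4, 8 and 2 are all placed within 4 mm along the rack. The last is strip_6.

```bash
f(){ grep -E "ee_pos|force|width"; }
python3 -m pendant '[{"dp":[0.01,-0.01,0.23],"rotation":[0,0,0],"jaw":0.66},{"dp":[0.01,-0.009,0.466],"rotation":[0,0,0],"jaw":0.66},{"dp":[0.01,-0.009,0.466],"rotation":[0,0,0],"jaw":0.66}]'|f
python3 -c "
from h import *
plan([(364,247.5,18,96)])"
```

```text
ee_pos: [0.362, 0.2465, 0.1283]
ft_force: [0.1, 0.4, 0.1]
width: 0.0577
grip_force: 0.0
(364, 247.5, 18, 96) dp [0.005 0.018 0.735] rot [-0.0007 -0.     -0.0002] m 0.11
```

```bash
f(){ grep -E "ee_pos|force|width"; }
python3 -m pendant '[{"dp":[0,0.01,0.3],"rotation":[0,0,0],"jaw":0.66},{"dp":[0,0.01,0.58],"rotation":[0,0,0],"jaw":0.66},{"dp":[0,0.01,0.68],"rotation":[0,0,0],"jaw":0.66},{"dp":[0,0.01,0.74],"rotation":[0,0,0],"jaw":0.66},{"dp":[0,0.01,0.745],"rotation":[0,0,0],"jaw":0.66}]'|f
python3 -m pendant '[{"dp":[0,0,0],"rotation":[0,0,0],"jaw":0.3},{"dp":[0,0,0],"rotation":[0,0,0],"jaw":0.3},{"dp":[0,0,0],"rotation":[0,0,0],"jaw":0.3},{"dp":[0,0,0],"rotation":[0,0,0],"jaw":0.3},{"dp":[0,0,0],"rotation":[0,0,0],"jaw":0.3}]' 40|f
python3 -m pendant '[{"dp":[0,0,-0.1],"rotation":[0,0,0],"jaw":0.3},{"dp":[0,0,-0.3],"rotation":[0,0,0],"jaw":0.3},{"dp":[0,0,-0.6],"rotation":[0,0,0],"jaw":0.3},{"dp":[0,0,-0.97],"rotation":[0,0,0],"jaw":0.3},{"dp":[0,0,-0.97],"rotation":[0,0,0],"jaw":0.3},{"dp":[0,0,-0.97],"rotation":[0,0,0],"jaw":0.3}]'|f
python3 -c "
from h import *
plan([(420,215,227,96),(510,145,227,110),(580,70,227,133),(625,22,227,156),(641.5,22.5,170,166.6)])"
```

```text
ee_pos: [0.3649, 0.2479, 0.019]
ft_force: [0.2, 0.4, 0.5]
width: 0.0574
grip_force: 0.0
ee_pos: [0.3646, 0.2477, 0.0187]
ft_force: [-1.5, -2.2, 7.3]
width: 0.0425
grip_force: 40.0
ee_pos: [0.364, 0.2473, 0.1637]
ft_force: [-0.9, -0.7, -1.3]
width: 0.0421
grip_force: 40.0
(420, 215, 227, 96) dp [-0.253  0.349 -0.422] rot [ 0.0001  0.0001 -0.0002] m 0.09 
(510, 145, 227, 110) dp [-0.527  0.548  0.   ] rot [ 0.      0.     -0.0389] m 0.114 
(580, 70, 227, 133) dp [-0.629  0.268  0.   ] rot [ 0.      0.     -0.0639] m 0.103 
(625, 22, 227, 156) dp [-0.439  0.001  0.   ] rot [ 0.      0.     -0.0639] m 0.066 
(641.5, 22.5, 170, 166.6) dp [-0.099  0.048  0.38 ] rot [ 0.      0.     -0.0294] m 0.059
```

```bash
f(){ grep -E "ee_pos|force|width"; }
python3 -m pendant '[{"dp":[0,0,-0.25],"rotation":[0,0,0],"jaw":0.3},{"dp":[-0.12,0.17,-0.42],"rotation":[0,0,0],"jaw":0.3},{"dp":[-0.253,0.349,-0.42],"rotation":[0,0,0],"jaw":0.3},{"dp":[-0.253,0.349,-0.42],"rotation":[0,0,0],"jaw":0.3}]'|f
python3 -m pendant '[{"dp":[-0.17,0.18,0],"rotation":[0,0,-0.013],"jaw":0.3},{"dp":[-0.35,0.36,0],"rotation":[0,0,-0.026],"jaw":0.3},{"dp":[-0.527,0.548,0],"rotation":[0,0,-0.039],"jaw":0.3},{"dp":[-0.527,0.548,0],"rotation":[0,0,-0.039],"jaw":0.3}]'|f
python3 -m pendant '[{"dp":[-0.21,0.09,0],"rotation":[0,0,-0.02],"jaw":0.3},{"dp":[-0.42,0.18,0],"rotation":[0,0,-0.045],"jaw":0.3},{"dp":[-0.629,0.268,0],"rotation":[0,0,-0.064],"jaw":0.3},{"dp":[-0.629,0.268,0],"rotation":[0,0,-0.064],"jaw":0.3}]'|f
python3 -m pendant '[{"dp":[-0.15,0,0],"rotation":[0,0,-0.02],"jaw":0.3},{"dp":[-0.3,0,0],"rotation":[0,0,-0.045],"jaw":0.3},{"dp":[-0.439,0,0],"rotation":[0,0,-0.064],"jaw":0.3},{"dp":[-0.439,0,0],"rotation":[0,0,-0.064],"jaw":0.3}]'|f
python3 -m pendant '[{"dp":[-0.05,0.02,0.1],"rotation":[0,0,-0.015],"jaw":0.3},{"dp":[-0.099,0.048,0.38],"rotation":[0,0,-0.029],"jaw":0.3},{"dp":[-0.099,0.048,0.38],"rotation":[0,0,-0.029],"jaw":0.3},{"dp":[-0.099,0.048,0.38],"rotation":[0,0,-0.029],"jaw":0.3}]'|f
python3 -c "
from h import *
plan([(642,21.5,90,166.6)])"
```

```text
ee_pos: [0.421, 0.2135, 0.2252]
ft_force: [-1.2, 0.3, -1.0]
width: 0.0423
grip_force: 40.0
ee_pos: [0.5105, 0.1433, 0.2248]
ft_force: [-1.0, -0.1, -0.3]
width: 0.0422
grip_force: 40.0
ee_pos: [0.58, 0.069, 0.2252]
ft_force: [-1.0, 1.3, -0.2]
width: 0.0423
grip_force: 40.0
ee_pos: [0.6244, 0.0226, 0.2258]
ft_force: [0.1, 0.3, -0.4]
width: 0.0425
grip_force: 40.0
ee_pos: [0.641, 0.0241, 0.1712]
ft_force: [0.6, -1.1, -0.2]
width: 0.0424
grip_force: 40.0
(642, 21.5, 90, 166.6) dp [-0.01  -0.015  0.541] rot [ 0.0001  0.0001 -0.0006] m 0.081
```

```bash
f(){ grep -E "ee_pos|force|width"; }
python3 -m pendant '[{"dp":[-0.01,-0.01,0.25],"rotation":[0,0,0],"jaw":0.3},{"dp":[-0.01,-0.01,0.54],"rotation":[0,0,0],"jaw":0.3},{"dp":[-0.01,-0.01,0.54],"rotation":[0,0,0],"jaw":0.3},{"dp":[-0.01,-0.01,0.54],"rotation":[0,0,0],"jaw":0.3}]'|f
python3 -c "
from h import *
plan([(642,22,15,166.6)])"
```

```text
ee_pos: [0.6436, 0.0214, 0.0915]
ft_force: [-0.1, 0.1, 0.2]
width: 0.0427
grip_force: 40.0
(642, 22, 15, 166.6) dp [0.013 0.001 0.51 ] rot [ 0.0002  0.0004 -0.0005] m 0.077
```

```bash
f(){ grep -E "ee_pos|force|width"; }
python3 -m pendant '[{"dp":[0.01,0.01,0.15],"rotation":[0,0,0],"jaw":0.3},{"dp":[0.01,0.01,0.3],"rotation":[0,0,0],"jaw":0.3},{"dp":[0.01,0.01,0.42],"rotation":[0,0,0],"jaw":0.3},{"dp":[0.01,0.01,0.48],"rotation":[0,0,0],"jaw":0.3},{"dp":[0.01,0.01,0.495],"rotation":[0,0,0],"jaw":0.3},{"dp":[0.01,0.01,0.505],"rotation":[0,0,0],"jaw":0.3},{"dp":[0.01,0.01,0.505],"rotation":[0,0,0],"jaw":0.3}]'|f
```

```text
ee_pos: [0.6411, 0.0226, 0.0146]
ft_force: [-11.8, -2.9, 19.3]
width: 0.0421
grip_force: 40.0
```

```bash
f(){ grep -E "ee_pos|force|width"; }
python3 -m pendant '[{"dp":[0,0,-0.005],"rotation":[0,0,0],"jaw":0.3},{"dp":[0,0,-0.005],"rotation":[0,0,0],"jaw":0.6},{"dp":[0,0,-0.005],"rotation":[0,0,0],"jaw":0.6},{"dp":[0,0,-0.005],"rotation":[0,0,0],"jaw":0.6},{"dp":[0,0,-0.005],"rotation":[0,0,0],"jaw":0.6}]'|f
python3 -m pendant '[{"dp":[0,0,-0.1],"rotation":[0,0,0],"jaw":0.6},{"dp":[0,0,-0.4],"rotation":[0,0,0],"jaw":0.6},{"dp":[0,0,-0.7],"rotation":[0,0,0],"jaw":0.6},{"dp":[0,0,-0.98],"rotation":[0,0,0],"jaw":0.6},{"dp":[0,0,-0.98],"rotation":[0,0,0],"jaw":0.6}]'|f
python3 -m pendant '[{"dp":[0.1,0.2,-0.35],"rotation":[0,0,0.01],"jaw":0.6},{"dp":[0.3,0.5,-0.45],"rotation":[0,0,0.03],"jaw":0.6},{"dp":[0.6,0.8,-0.45],"rotation":[0,0,0.05],"jaw":0.6},{"dp":[0.6,0.8,-0.45],"rotation":[0,0,0.05],"jaw":0.6},{"dp":[0.6,0.8,-0.45],"rotation":[0,0,0.05],"jaw":0.6}]'|f
python3 -c "
from h import *
c=strips('top');save(c,'tf');a=cv2.imread('pics/tf.png')[80:200,240:420];cv2.imwrite('pics/tfc.png',cv2.resize(a,None,fx=4,fy=4,interpolation=cv2.INTER_CUBIC))
print(r.read_state()['time'])"
```

```text
ee_pos: [0.6414, 0.0225, 0.0135]
ft_force: [-0.2, 0.2, 0.7]
width: 0.0522
grip_force: 0.0
ee_pos: [0.6432, 0.0235, 0.1654]
ft_force: [0.1, -0.2, -0.2]
width: 0.0524
grip_force: 0.0
ee_pos: [0.582, 0.1598, 0.228]
ft_force: [0.0, -1.4, -0.2]
width: 0.0524
grip_force: 0.0
top [351. 133.] 0.0357 [ 629.9 -132.2] [35.  29.6] 75.2 rack y -40.1 x 23.8
top [376. 151.] 0.0366 [ 590.8 -200.4] [42.4 49.8] 77.6 rack y -115.5 x 1.7
41.1
```

View pics/tfc.png

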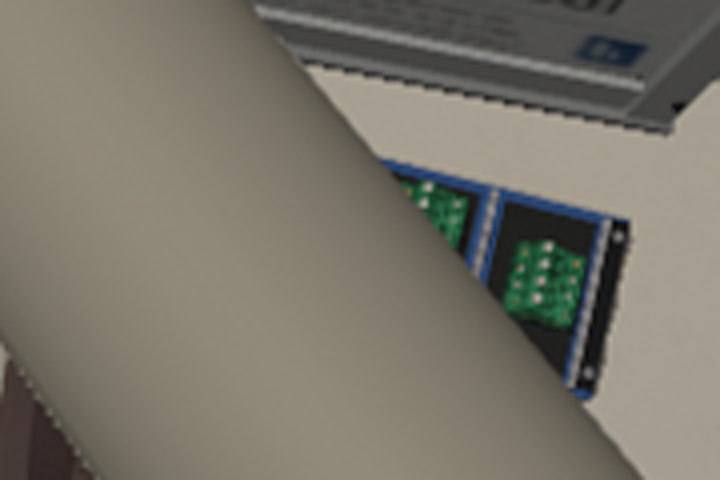

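The forearm hides the other strips, with only strip_4 at (545,285) fully in view. I'll move the arm on toward +y and look again.

```bash
python3 -c "
from h import *
plan([(500,260,228,140),(420,340,228,110)])"
```

```text
(500, 260, 228, 140) dp [ 0.821  0.287 -0.002] rot [-0.0001  0.      0.0234] m 0.13 
(420, 340, 228, 110) dp [0.751 0.066 0.   ] rot [0.     0.     0.0833] m 0.113
```

```bash
f(){ grep -E "ee_pos|force"; }
python3 -m pendant '[{"dp":[0.41,0.14,0],"rotation":[0,0,0.012],"jaw":0.6},{"dp":[0.82,0.287,0],"rotation":[0,0,0.023],"jaw":0.6},{"dp":[0.82,0.287,0],"rotation":[0,0,0.023],"jaw":0.6}]'|f
python3 -m pendant '[{"dp":[0.25,0.02,0],"rotation":[0,0,0.025],"jaw":0.6},{"dp":[0.5,0.04,0],"rotation":[0,0,0.05],"jaw":0.6},{"dp":[0.75,0.066,0],"rotation":[0,0,0.08],"jaw":0.6},{"dp":[0.75,0.066,0],"rotation":[0,0,0.083],"jaw":0.6},{"dp":[0.75,0.066,0],"rotation":[0,0,0.083],"jaw":0.6}]'|f
python3 -c "
from h import *
c=strips('top');save(c,'tg');a=cv2.imread('pics/tg.png')[80:200,240:420];cv2.imwrite('pics/tgc.png',cv2.resize(a,None,fx=4,fy=4,interpolation=cv2.INTER_CUBIC))
strips('side')"
```

```text
ee_pos: [0.4971, 0.2644, 0.2285]
ft_force: [0.4, -1.0, 0.0]
grip_force: 0.0
ee_pos: [0.4212, 0.3394, 0.2278]
ft_force: [0.4, 0.5, -0.2]
grip_force: 0.0
top [287. 130.] 0.0366 [637.2  22.9] [41.9 64.9] 77.7 rack y 112.4 x -5.0
top [345. 144.] 0.0372 [ 606.4 -123.1] [42.5 94. ] 76.1 rack y -36.7 x -1.1
top [316. 136.] 0.0366 [625.  -51.5] [43.2 28.6] 79.4 rack y 37.2 x 0.4
top [376. 151.] 0.037 [ 587.  -199.8] [41.8 43.9] 76.4 rack y -115.9 x -2.2
side [198. 170.] 0.0346 [618.4 -71.7] [246.5  87.4] 72.6 rack y 16.1 x -1.4
```

View pics/tgc.png

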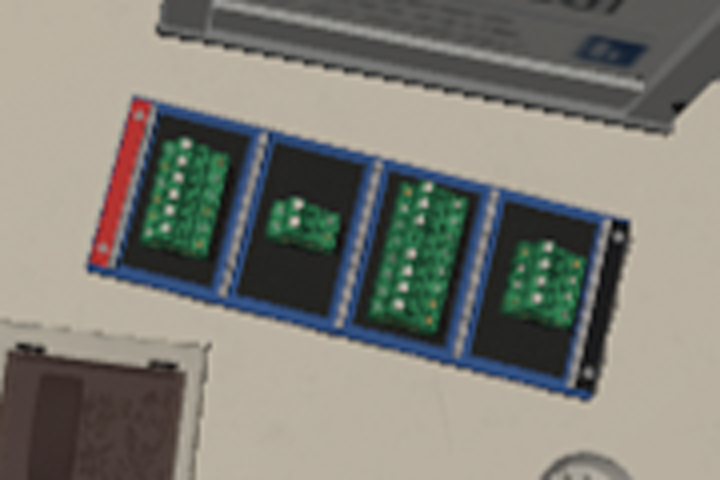

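From the red end the strips are 6 (185,200), 2 (303,222), 8 (420,255) and 4 (545,285). All are upright and centred, with the order correct and at most about 4 mm off along the rack, so I'm handing in.

```bash
python3 -c "
from h import *
print(r.close_job())"
```

```text
the job is handed in; nothing more can be done
None
```

All four strips are upright in the test rack, ordered 6, 2, 8, 4 from its red end (the reverse of 4, 8, 2, 6 on the supply rack), each measured within about 4 mm along the rack and 5 mm across it from its bay's centre; the job was handed in at about 42 s, with no verdict returned.

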